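# Dose the sample cups at the food-test desk

### The job

Set the black carrier on the open end of the dosing stand's bed, stand every sample cup upright in it, one to a bay, and only then slide the carrier fully home until its detent holds it. Press the plunger above each cup right down to its stop and let it come up again, in the order white, green, yellow, red (as far as they are there; not all the cups come each time). Then pull the carrier out, stand the cups upright in the green tray, slide the empty carrier fully home again, and leave the bottles and other things on the desk alone.

Things in the scene. Friction and masses are not known exactly. Their poses are not given: they have to be found in the camera images.
- stand: dosing stand, fixed: bed plate (z = 0 to 6 mm, 172 mm wide, x = -230 to +45 mm), blue guide lips, white tower with amber bottles (x over 37 mm, to z = 206 mm), white head overhanging x = -24 to +40 mm at z = 95 to 119 mm, three blue plungers. Origin: on the table right below the middle nozzle; x points along the bed from its open end into the stand, y left, z up
- stand_load (a point): middle of the bed's flat open end, on its upper face (x = -150 mm, y = 0, z = 6 mm of the stand, same axes): with the carrier's origin here and its x along the stand's x, cups can be loaded clear of the head. Guide lips 16 mm high, 145 mm apart, run from x = -65 to +25 mm; their mouth flares to about 157 mm at x = -86 mm; outside it the bed is open
- stand_home (a point): where the carrier's origin lies when home (x = -43 mm, y = 0, z = 6 mm of the stand, same axes; play about 1 mm), just short of an end stop. Two spring rollers, one in each lip at x = -38 mm, then drop into the carrier's side notches and hold it; its leading edge meets them with its origin at x = -108 mm; pushing past takes 8 to 15 N, pulling out 5 to 10 N
- carrier: loose black sled 135 (x) x 142 (y) x 8 mm, 0.3 kg, with three orange-walled bays across its front and an aluminium grip block. Origin: centre of its underside; x is the way it goes in, z up. Bay centres at x = 43 mm, y = +44, 0, -44 mm; each 41 x 41 mm inside, floor 8 mm, walls' top 14 mm above the underside. Side notches at x = 5 mm, 14 mm long, 5 mm deep
- carrier_grip (a point): the place to grip the carrier, in its upright block: block 30 mm along x, 14 mm along y, its top 53 mm above the carrier's underside; this point is 11 mm below its top, at x = -45 mm, y = 0, z = 42 mm of the carrier; axes as the carrier's
- tray: green finished-samples tray, fixed, outside 150 (x) x 130 (y) mm, walls 4 mm thick, 9 mm high, floor 4 mm thick. Origin: centre of its underside; z up
- cup_white: white open plastic sample cup (the blank), a plain round cylinder 36 mm in diameter and 40 mm high, heavy-bottomed (inner floor 10 mm up), about 50 g, loose, standing on its base; may be absent. Origin: centre of its underside; z up along its axis
- cup_green: green open plastic sample cup (a sample), a plain round cylinder 36 mm in diameter and 40 mm high, heavy-bottomed (inner floor 10 mm up), about 50 g, loose, standing on its base; may be absent. Origin: centre of its underside; z up along its axis
- cup_yellow: yellow open plastic sample cup (a sample), a plain round cylinder 36 mm in diameter and 40 mm high, heavy-bottomed (inner floor 10 mm up), about 50 g, loose, standing on its base; may be absent. Origin: centre of its underside; z up along its axis
- cup_red: red open plastic sample cup (the spiked control), a plain round cylinder 36 mm in diameter and 40 mm high, heavy-bottomed (inner floor 10 mm up), about 50 g, loose, standing on its base; may be absent. Origin: centre of its underside; z up along its axis
- plunger_l (a joint): travel of the left plunger (y = +44 mm of the stand): 0 m up at rest, 0.016 m at its stop; a spring returns it: 3.6 N to start, 8.4 N at the stop
- plunger_l_top (a point): centre of the top of the left plunger's blue head (28 mm in diameter, 10 mm thick), 164 mm above the table at rest; moves down with the plunger
- plunger_l_nozzle (a point): tip of the left plunger's steel nozzle (6 mm in diameter), straight below its head, 78 mm above the table at rest, 24 mm above the mouth of a cup in the home carrier; moves down with the plunger and stops 8 mm short of the mouth
- plunger_m (a joint): travel of the middle plunger (y = 0 mm of the stand): 0 m up at rest, 0.016 m at its stop; a spring returns it: 3.6 N to start, 8.4 N at the stop
- plunger_m_top (a point): centre of the top of the middle plunger's blue head (28 mm in diameter, 10 mm thick), 164 mm above the table at rest; moves down with the plunger
- plunger_m_nozzle (a point): tip of the middle plunger's steel nozzle (6 mm in diameter), straight below its head, 78 mm above the table at rest, 24 mm above the mouth of a cup in the home carrier; moves down with the plunger and stops 8 mm short of the mouth
- plunger_r (a joint): travel of the right plunger (y = -44 mm of the stand): 0 m up at rest, 0.016 m at its stop; a spring returns it: 3.6 N to start, 8.4 N at the stop
- plunger_r_top (a point): centre of the top of the right plunger's blue head (28 mm in diameter, 10 mm thick), 164 mm above the table at rest; moves down with the plunger
- plunger_r_nozzle (a point): tip of the right plunger's steel nozzle (6 mm in diameter), straight below its head, 78 mm above the table at rest, 24 mm above the mouth of a cup in the home carrier; moves down with the plunger and stops 8 mm short of the mouth
- amber_bottle: amber reagent bottle 72 mm in diameter, 170 mm high; a bystander, to be left alone. Origin: centre of its underside
- water_a: clear drink bottle with orange cap, 60 mm in diameter, 170 mm high; a bystander, to be left alone. Origin: centre of its underside
- dropper: small amber dropper bottle, 26 mm in diameter, 60 mm high; a bystander, to be left alone. Origin: centre of its underside
- screw_cap: white screw cap lying on the table, 38 mm in diameter, 16 mm high; a bystander, to be left alone. Origin: centre of its underside
- phone: black phone lying flat, 155 x 75 x 9 mm; a bystander, to be left alone. Origin: centre of its underside
Not all that is in view belongs to the job. Of the things that look like the cup_yellow, take the one that is farthest to the robot's left at the start.

How it is judged:
On the way, in this order (a step that is already met when the one before it is completed fails the run):
1. every cup present stands upright in a bay of the carrier, the carrier not yet home (x of cup_white in the frame of carrier between 0.036 and 0.05 m and y of cup_white in the frame of carrier between -0.066 and 0.066 m and z of cup_white in the frame of carrier between 0.004 and 0.013 m and angle between each of cup_white, cup_green, cup_yellow, cup_red's own z axis and vertical below 0.12 rad and x of cup_green in the frame of carrier between 0.036 and 0.05 m and y of cup_green in the frame of carrier between -0.066 and 0.066 m and z of cup_green in the frame of carrier between 0.004 and 0.013 m and x of cup_yellow in the frame of carrier between 0.036 and 0.05 m and y of cup_yellow in the frame of carrier between -0.066 and 0.066 m and z of cup_yellow in the frame of carrier between 0.004 and 0.013 m and x of cup_red in the frame of carrier between 0.036 and 0.05 m and y of cup_red in the frame of carrier between -0.066 and 0.066 m and z of cup_red in the frame of carrier between 0.004 and 0.013 m and x of carrier in the frame of stand between -0.19 and -0.08 m and y of carrier in the frame of stand between -0.02 and 0.02 m), for 0.3 s.
2. the carrier is home under the nozzles, the cups still in their bays (x of carrier in the frame of stand between -0.046 and -0.039 m and y of carrier in the frame of stand between -0.005 and 0.005 m and z of carrier in the frame of stand between 0.002 and 0.011 m and angle between the x axis of carrier and the x axis of stand, either way round below 0.06 rad and x of cup_white in the frame of carrier between 0.036 and 0.05 m and y of cup_white in the frame of carrier between -0.066 and 0.066 m and z of cup_white in the frame of carrier between 0.004 and 0.013 m and angle between each of cup_white, cup_green, cup_yellow, cup_red's own z axis and vertical below 0.12 rad and x of cup_green in the frame of carrier between 0.036 and 0.05 m and y of cup_green in the frame of carrier between -0.066 and 0.066 m and z of cup_green in the frame of carrier between 0.004 and 0.013 m and x of cup_yellow in the frame of carrier between 0.036 and 0.05 m and y of cup_yellow in the frame of carrier between -0.066 and 0.066 m and z of cup_yellow in the frame of carrier between 0.004 and 0.013 m and x of cup_red in the frame of carrier between 0.036 and 0.05 m and y of cup_red in the frame of carrier between -0.066 and 0.066 m and z of cup_red in the frame of carrier between 0.004 and 0.013 m and linear speed of carrier below 0.01 m/s), for 0.3 s.
3. the plunger above the white cup is down at its stop (within 2 mm) with that cup under its nozzle (((horizontal distance between plunger_l_nozzle and cup_white below 0.011 m and z of plunger_l_nozzle in the frame of cup_white between 0.037 and 0.0505 m) or (horizontal distance between plunger_m_nozzle and cup_white below 0.011 m and z of plunger_m_nozzle in the frame of cup_white between 0.037 and 0.0505 m) or (horizontal distance between plunger_r_nozzle and cup_white below 0.011 m and z of plunger_r_nozzle in the frame of cup_white between 0.037 and 0.0505 m))), for 0.1 s.
4. the plunger above the green cup is down at its stop (within 2 mm) with that cup under its nozzle (((horizontal distance between plunger_l_nozzle and cup_green below 0.011 m and z of plunger_l_nozzle in the frame of cup_green between 0.037 and 0.0505 m) or (horizontal distance between plunger_m_nozzle and cup_green below 0.011 m and z of plunger_m_nozzle in the frame of cup_green between 0.037 and 0.0505 m) or (horizontal distance between plunger_r_nozzle and cup_green below 0.011 m and z of plunger_r_nozzle in the frame of cup_green between 0.037 and 0.0505 m))), for 0.1 s.
5. the plunger above the yellow cup is down at its stop (within 2 mm) with that cup under its nozzle (((horizontal distance between plunger_l_nozzle and cup_yellow below 0.011 m and z of plunger_l_nozzle in the frame of cup_yellow between 0.037 and 0.0505 m) or (horizontal distance between plunger_m_nozzle and cup_yellow below 0.011 m and z of plunger_m_nozzle in the frame of cup_yellow between 0.037 and 0.0505 m) or (horizontal distance between plunger_r_nozzle and cup_yellow below 0.011 m and z of plunger_r_nozzle in the frame of cup_yellow between 0.037 and 0.0505 m))), for 0.1 s.
6. the plunger above the red cup is down at its stop (within 2 mm) with that cup under its nozzle (((horizontal distance between plunger_l_nozzle and cup_red below 0.011 m and z of plunger_l_nozzle in the frame of cup_red between 0.037 and 0.0505 m) or (horizontal distance between plunger_m_nozzle and cup_red below 0.011 m and z of plunger_m_nozzle in the frame of cup_red between 0.037 and 0.0505 m) or (horizontal distance between plunger_r_nozzle and cup_red below 0.011 m and z of plunger_r_nozzle in the frame of cup_red between 0.037 and 0.0505 m))), for 0.1 s.
At the end, for the whole second after the job is handed in: every cup present stands upright (within 0.12 rad) and still on the floor of the green tray, the empty carrier is home in the stand (within 3 mm along the bed, at rest) and all plungers are up (within 3 mm) (x of cup_white in the frame of tray between -0.072 and 0.072 m and y of cup_white in the frame of tray between -0.062 and 0.062 m and z of cup_white in the frame of tray between 0 and 0.012 m and angle between each of cup_white, cup_green, cup_yellow, cup_red's own z axis and vertical below 0.12 rad and linear speed of each of cup_white, cup_green, cup_yellow, cup_red below 0.02 m/s and x of cup_green in the frame of tray between -0.072 and 0.072 m and y of cup_green in the frame of tray between -0.062 and 0.062 m and z of cup_green in the frame of tray between 0 and 0.012 m and x of cup_yellow in the frame of tray between -0.072 and 0.072 m and y of cup_yellow in the frame of tray between -0.062 and 0.062 m and z of cup_yellow in the frame of tray between 0 and 0.012 m and x of cup_red in the frame of tray between -0.072 and 0.072 m and y of cup_red in the frame of tray between -0.062 and 0.062 m and z of cup_red in the frame of tray between 0 and 0.012 m and x of carrier in the frame of stand between -0.046 and -0.039 m and y of carrier in the frame of stand between -0.005 and 0.005 m and z of carrier in the frame of stand between 0.002 and 0.011 m and angle between the x axis of carrier and the x axis of stand, either way round below 0.06 rad and linear speed of carrier below 0.01 m/s and value of joint each of plunger_l, plunger_m, plunger_r below 0.003 m); the robot touches nothing.
It fails at once if amber_bottle is moved by more than 30 mm (distance of amber_bottle from where it was at the start of the episode above 0.03 m).
It fails at once if water_a is moved by more than 30 mm (distance of water_a from where it was at the start of the episode above 0.03 m).
It fails at once if dropper is moved by more than 30 mm (distance of dropper from where it was at the start of the episode above 0.03 m).
It fails at once if screw_cap is moved by more than 30 mm (distance of screw_cap from where it was at the start of the episode above 0.03 m).
It fails at once if phone is moved by more than 30 mm (distance of phone from where it was at the start of the episode above 0.03 m).
Of cup_white, cup_green, cup_yellow, cup_red only 2 to 3 are there at a start; the rules pass over those that are not, and their reading is None.
At some moment in a run one of cup_white, cup_green, cup_yellow, cup_red may be knocked a few centimetres aside while the robot is not near it.
It also fails if it takes over 210 s, if anything falls off the work surface, if the arm or the gripper's body presses on something with over 40 N, if the wrist force passes 120 N, or if a joint passes its speed limit or range.

### The arm

A 7-joint arm with a two-finger parallel gripper is mounted at the origin on the work surface. World frame = base frame: x ahead of the robot, y to its left, z up, the work surface at z = 0. Lengths are in m, angles in rad, forces in N, time in s.
With the tool pointing down it reaches from about 0.4 to 0.9 m from the base axis. Payload 5.6 kg.
Tool frame: the origin (TCP) lies midway between the tips of the shut fingers; the grasp point (between the pads) lies 19 mm behind it; z points along the fingers, y is the line along which they close (so a half turn about z gives the same grasp; the last joint's range is limited). The gripper opens to 92 mm and grips with 3 to 60 N. Pads are 20 mm wide; open, the fingers measure 128 mm over their backs; the gripper's body (75 mm by 189 mm) begins 69 mm behind the grasp point.
Start: joints at [1.175, 0.468, -0.012, 1.603, 0.006, 1.071, -0.056], TCP at [0.225, -0.61, 0.215] pointing down, gripper open.
Joint ranges: [-2.53, 2.53], [-0.31, 2.02], [-1.57, 1.55], [0.28, 2.44], [-1.29, 4.43], [0.15, 1.84], [-2.92, 2.92]. Speed limits (rad/s): [2.57, 2.57, 3.14, 3.14, 3.14, 3.14, 3.14].

### API

Orientations are given as a 3x3 rotation matrix whose columns are the frame's x, y, z axes.
In Python, from station import * gives the robot as it stands. The module is installed in compiled form; this text tells all that it offers.
- The arm moves only by the tool arm_command, never from a script. Its argument "moves" is a list of rows, each a list of 3 entries, a list of its own where there are three numbers: the opening, from -1 (shut) to 1 (fully open), then the shift along the tool's x, y, z in m, then the turn, a rotation vector about the tool's x, y, z in rad. A call has 1 to 20 rows; each row shifts and turns the commanded pose from where the row before left it, along the tool's axes as they then stand; what a row does not reach is not made up. A row lasts 1/12 s, in which the tool goes at most 41.7 mm and 7.16 degrees, less where a joint would pass 70% of its speed; a pose out of reach is approached as far as the arm can. A call with a gripper value outside its range is refused whole. The fingers move at their own pace and stop on an object; "grip_force" is the grip in N (left out, the last holds). Time passes only in rows, so rows that do not move let the fingers close. It gives the time, the measured TCP pose, the force, the opening and the grip force at its end, in the units of the state.
- get_obs(): the state, without advancing time (a new reading comes with each control period).
- camera(name): name is "scene" or "side" or "wrist"; returns a dict with "pixels" (384x512x3 uint8, red, green, blue), "depth" (384x512 float32, m along the optical axis (not along the pixel's ray), 0 where there is no reading), "fov_y" (degrees; the focal length in pixels is half the picture's height over the tangent of half this angle, whatever the lens; pixels are square), "cx", "cy" (the principal point, pixels), "R" (3x3) and "t" (3): a world point X has camera coordinates R X + t; the wrist camera has in their place "T_tool_cam" (4x4, takes a point from camera to tool coordinates, whose origin is the TCP and whose axes are the flange's). Camera axes: x right, y down, z forward; pixel columns grow to the right and rows downward; lengths in m; the calibration is good to about 2 mm. A picture is of the moment at which its call begins: read the wrist's pose just before it.
- sign_off(): hands the job in; it is judged then, once.
Trained networks look in a picture, given as the dict that the camera call returned (one of the last four; its "shot" number tells which), for a name from the list of things; names that differ only in an ending like _2 or _b are one class to them, and where a whole thing is asked for, a point or a joint stands for the part that bears it (a point fixed in the world has none). Each returns a list of dicts, best first, with "conf" (0 to 1); they miss things now and then, are a little off and sometimes report something else, mostly with a low value. They report only what shows in the picture. A call takes as long as a camera call. They do not tell look-alikes from the thing itself.
- find_in(picture, thing): "centre" ([column, row] in pixels, amid what is visible of it).
- silhouettes(picture, thing): "pixels" (384x512 bool, what is visible of it) and "centre" ([column, row] in pixels, amid what is visible of it).
- place_of(picture, thing): "centre" ([column, row] in pixels: a listed point, or the origin of a listed thing).
The state is a dict: "t": time; "joint_positions": joint angles; "joint_vel": joint speeds; "effort": joint torques, N m; "tool_pos": TCP position; "tcp_rot": TCP orientation; "force": force on the tool from outside, world axes, zero at the start; "moment": the same for the moment, N m; "gripper_width": opening from 0.0 (shut) to 1.0 (fully open); "gripper_force": force on a finger pad.
Only numpy, scipy, OpenCV 4.12 (cv2) and the standard library are available. Lean on these libraries where they do the work, as an engineer would, in place of code of your own. Each camera call takes 0.05 s, during which the arm holds its last target. There are 200 camera calls.

## Working session

There is one attempt and no reset: what is moved stays moved. The work goes in short steps, Python scripts to look and compute and a tool call to move; the robot and the scene stay as the last step left them, time stands still between calls to the robot, and variables do not carry over. Pictures are saved under pics/ and viewed, at most 14 in all, crops included, and the job is handed in when it is done.

Besides the shell and the picture viewer there is one more tool, called after "Emit:" as a command line: name --argument value ..., lists and objects as JSON in quotes. arm_command: Moves the arm, as the interface text tells. Its arguments: {"type":"object","properties":{"moves":{"type":"array"},"grip_force":{"type":"number"}},"required":["moves"]}

```bash
mkdir -p pics
cat > h.py <<'E'
from station import *
import numpy as np, cv2
def pts(c):
    d=c["depth"];h,w=d.shape;f=h/2/np.tan(np.radians(c["fov_y"])/2)
    v,u=np.mgrid[:h,:w]
    P=np.dstack([(u-c["cx"])/f*d,(v-c["cy"])/f*d,d])
    if "R" in c: return (P-np.array(c["t"]))@np.array(c["R"])
    o=c["obs"];T=np.array(c["T_tool_cam"]);P=P@T[:3,:3].T+T[:3,3]
    return P@np.array(o["tcp_rot"]).T+np.array(o["tool_pos"])
def shot(n):
    o=get_obs();c=camera(n);c["obs"]=o;return c
def save(c,name,crop=None,k=1):
    p=c["pixels"]
    if crop: a,b,x,y=crop;p=p[b:y,a:x]
    cv2.imwrite("pics/"+name,cv2.resize(p[:,:,::-1],None,fx=k,fy=k,interpolation=cv2.INTER_CUBIC))
E
python3 - <<'E'
from h import *
np.set_printoptions(precision=3,suppress=True)
o=get_obs();print(o["tool_pos"],o["tcp_rot"],o["gripper_width"],o["t"])
ims=[]
for n in("scene","side"):
    c=shot(n);save(c,n+"0.png");P=pts(c)
    for t in "stand carrier tray cup_white cup_green cup_yellow cup_red amber_bottle water_a dropper screw_cap phone".split():
        for r in silhouettes(c,t)[:4]:
            if r["conf"]<.3: continue
            m=r["pixels"]&(c["depth"]>0);q=P[m]
            print(n,t,round(r["conf"],2),np.round(r["centre"]),m.sum(),np.median(q,0),q.min(0),q.max(0))
E
```

```text
[ 0.224 -0.609  0.214] [[ 0.938  0.345 -0.001]
 [ 0.345 -0.938  0.002]
 [-0.    -0.002 -1.   ]] 1.0010383216973546 0.0
scene stand 0.78 [246. 241.] 7299 [0.665 0.047 0.111] [ 0.403 -0.107 -0.004] [0.759 0.122 0.21 ]
scene carrier 0.97 [351. 238.] 2164 [0.478 0.286 0.009] [ 0.396  0.207 -0.002] [0.553 0.364 0.059]
scene tray 0.72 [166. 177.] 1490 [ 0.502 -0.312  0.005] [ 0.423 -0.386 -0.002] [ 0.579 -0.242  0.014]
scene cup_white 0.52 [339. 282.] 258 [0.622 0.303 0.022] [ 0.587  0.283 -0.002] [0.643 0.321 0.044]
scene cup_green 0.35 [394. 282.] 165 [0.575 0.423 0.037] [ 0.526  0.412 -0.001] [0.583 0.444 0.062]
scene cup_yellow 0.67 [117. 199.] 193 [ 0.661 -0.368  0.027] [ 0.643 -0.39  -0.001] [ 0.678 -0.352  0.043]
scene cup_yellow 0.52 [145. 202.] 171 [ 0.637 -0.297  0.025] [ 0.62  -0.317  0.004] [ 0.655 -0.281  0.042]
scene cup_yellow 0.44 [173. 215.] 200 [ 0.633 -0.191  0.025] [ 0.598 -0.231 -0.002] [ 0.651 -0.172  0.044]
scene amber_bottle 0.91 [303. 314.] 1284 [0.766 0.247 0.114] [ 0.674  0.203 -0.003] [0.787 0.285 0.174]
scene amber_bottle 0.5 [166. 175.] 1515 [ 0.503 -0.313  0.
[... 1129 characters left out ...]
.046]
side cup_yellow 0.45 [273. 141.] 112 [ 0.658 -0.367  0.026] [ 0.641 -0.393  0.001] [ 0.677 -0.352  0.043]
side cup_red 0.5 [223. 211.] 6331 [0.629 0.049 0.011] [ 0.407 -0.23  -0.005] [0.903 0.122 0.21 ]
side amber_bottle 0.79 [150. 231.] 1049 [0.731 0.258 0.096] [ 0.71   0.115 -0.005] [0.884 0.282 0.175]
side water_a 0.89 [227. 143.] 522 [ 0.75  -0.198  0.09 ] [ 0.729 -0.309 -0.   ] [ 0.844 -0.178  0.172]
side dropper 0.63 [162. 309.] 140 [0.56  0.428 0.037] [0.552 0.412 0.004] [0.579 0.437 0.063]
side phone 0.89 [361. 163.] 585 [ 0.32  -0.433  0.009] [ 0.243 -0.519 -0.005] [ 0.397 -0.358  0.017]
side phone 0.65 [206. 186.] 77 [0.637 0.078 0.163] [0.623 0.062 0.126] [0.652 0.091 0.168]
```

View pics/scene0.png

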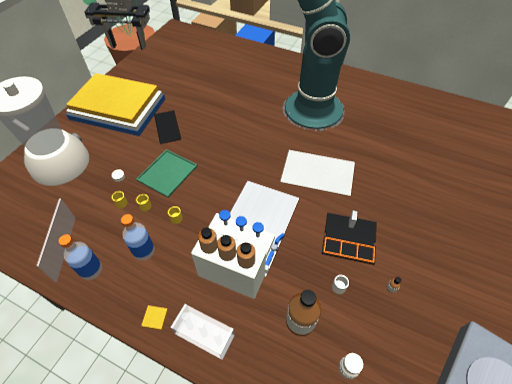

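Run:
```python
from h import *
c=shot("scene");save(c,"crop_y.png",(90,150,230,270),5)
P=pts(c)
np.savez("s0.npz",P=P,px=c["pixels"])
```

```text
(no output)
```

View pics/crop_y.png

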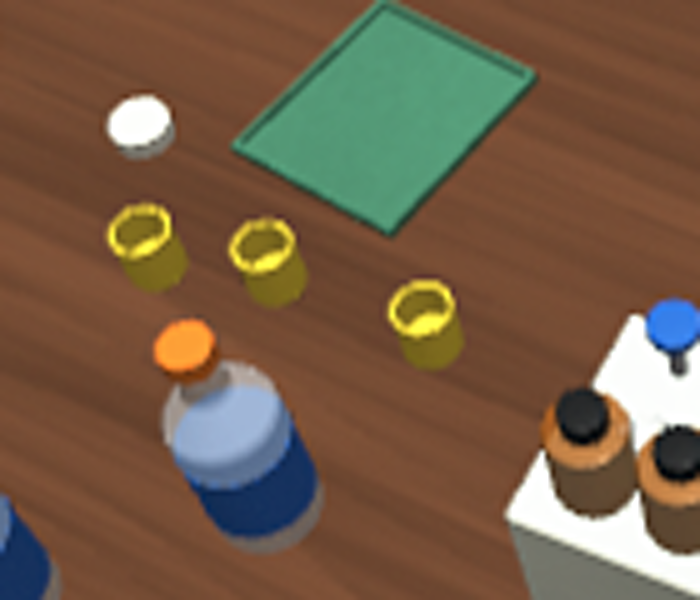

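The three yellow cups are at scene pixels (119,199), (143,202) and (175,215). The camera faces the robot, so the robot's left is image right. That makes (175,215), at y≈-0.20, the cup meant. The white cup is at (340,283), and the white cap at (118,175) is a bystander.

Run:
```python
from h import *
np.set_printoptions(precision=4,suppress=True)
def rect(q,name):
    r=cv2.minAreaRect((q[:,:2]*1000).astype(np.float32));print(name,len(q),np.round(r[0],1),np.round(r[1],1),round(r[2],1))
for n in("scene","side"):
    c=shot(n)
    if n=="side": save(c,"side1.png",None,1.5)
    P=pts(c);z=P[...,2];px=c["pixels"].astype(int);R,G,B=px[...,0],px[...,1],px[...,2]
    X,Y=P[...,0],P[...,1];ok=c["depth"]>0
    near=ok&(abs(X-.475)<.12)&(abs(Y-.286)<.12)
    rect(P[near&(z>.003)&(z<.02)],n+" carrier")
    rect(P[near&(z>.003)&(z<.03)&(R>150)&(B<90)],n+" orange")
    q=P[near&(z>.04)];rect(q,n+" grip");print(np.median(q[q[:,2]>.047],0))
    t=ok&(abs(X-.5)<.12)&(abs(Y+.313)<.12)&(z>.002)&(z<.02)&(G>R+20);rect(P[t],n+" tray")
    b=ok&(abs(Y-.03)<.2)&(X>.35)&(X<.8)&(z>.003)&(z<.0095)&(R>150)&(G>150)&(B>150);rect(P[b],n+" bed")
    hd=ok&(abs(Y-.03)<.2)&(X>.35)&(X<.8)&(z>.155)&(z<.17)&(B>R+60)
    k,l,s,ce=cv2.connectedComponentsWithStats(hd.astype(np.uint8))
    for i in range(1,k):
        if s[i,4]>15: q=P[l==i];q=q[q[:,2]>.160];print("plunger",(q.min(0)+q.max(0))/2,q.mean(0),len(q))
    for nm,x,y in(("w",.622,.303),("y",.627,-.2)):
        m=ok&(abs(X-x)<.04)&(abs(Y-y)<.04)&(z>.036)&(z<.046);q=P[m]
        if len(q)>5:(a,b2),r=cv2.minEnclosingCircle((q[:,:2]*1000).astype(np.float32));print(nm,len(q),a,b2,r)
```

```text
scene carrier 2395 [474.8 285.8] [239.1 239.9] 89.9
scene orange 278 [510.7 294.6] [ 55.6 137. ] 12.3
scene grip 64 [429.7 275.5] [33.1 13.7] 9.9
[0.4295 0.2753 0.0527]
scene tray 1377 [ 497.6 -314.4] [137.9 154.7] 86.2
scene bed 2164 [522.2  21.3] [214.1 354.5] 86.9
plunger [ 0.6448 -0.01    0.1652] [ 0.6451 -0.01    0.1644] 80
plunger [0.6422 0.0342 0.1648] [0.6422 0.0338 0.1645] 87
plunger [0.64   0.0778 0.1644] [0.6397 0.0781 0.1645] 89
w 59 624.4644775390625 303.5843811035156 18.697843551635742
y 49 632.2999267578125 -191.09197998046875 20.0882568359375
side carrier 2340 [474.9 286.2] [238.7 237.8] 89.7
side orange 195 [513.5 292.7] [ 50.9 137.5] 14.8
side grip 76 [426.9 274. ] [29.1 15.9] 8.0
[0.4258 0.2742 0.0524]
side tray 813 [ 497.1 -314.8] [133.3 149.2] 85.1
side bed 2505 [510.3  24.5] [318.  175.4] 3.2
plunger [ 0.6433 -0.011   0.164 ] [ 0.6427 -0.0104  0.1638] 42
plunger [0.6415 0.0325 0.1639] [0.6412 0.0328 0.1635] 39
plunger [0.639  0.0783 0.1636] [0.6386 0.0779 0.1639] 44
w 48 623.3702392578125 300.8526916503906 18.93122100830078
y 31 631.748779296875 -192.75218200683594 20.221094131469727
```

View pics/side1.png

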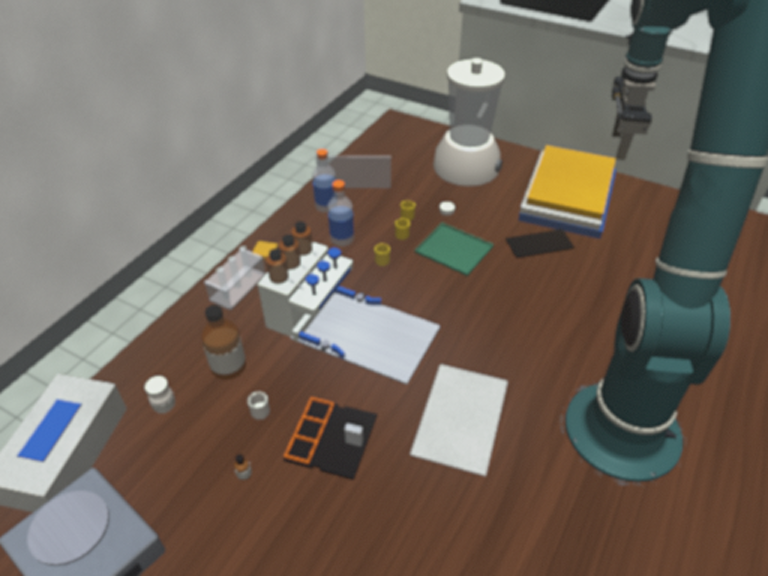

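```bash
cat >> h.py <<'E'
from scipy.spatial.transform import Rotation as Ro
def plan(*wps):
    """wps: (x,y,z,yaw_deg); prints turn (tool z) and shift in tool axes after turning"""
    o=get_obs();p=np.array(o["tool_pos"]);R=np.array(o["tcp_rot"])
    print("t %.1f"%o["t"],"pos",np.round(p,4),"yaw %.1f"%np.degrees(np.arctan2(R[1,0],R[0,0])),"w %.3f"%o["gripper_width"])
    for x,y,z,w in wps:
        w=np.radians(w);D=np.array([[np.cos(w),np.sin(w),0],[np.sin(w),-np.cos(w),0],[0,0,-1]])
        t=Ro.from_matrix(R.T@D).as_rotvec();d=D.T@(np.array([x,y,z])-p)
        print("turn",np.round(t,3),"shift",np.round(d,4),"rows",int(np.ceil(max(np.linalg.norm(d)/.04,np.linalg.norm(t)/.12))))
        p=np.array([x,y,z]);R=D
E
python3 -c "
from h import *
plan((.5,-.3,.26,12.5),(.43,.276,.26,12.5))"
```

```text
t 1.4 pos [ 0.2246 -0.61    0.2146] yaw 20.2 w 0.999
turn [0.    0.    0.135] shift [ 0.336  -0.243  -0.0454] rows 11
turn [0. 0. 0.] shift [ 0.0563 -0.5775  0.    ] rows 15
```

Emit:
arm_command --moves '[[1,[0,0,0],[0,0,0.067]],[1,[0,0,0],[0,0,0.067]],[1,[0.028,-0.0203,-0.0038],[0,0,0]],[1,[0.028,-0.0203,-0.0038],[0,0,0]],[1,[0.028,-0.0203,-0.0038],[0,0,0]],[1,[0.028,-0.0203,-0.0038],[0,0,0]],[1,[0.028,-0.0203,-0.0038],[0,0,0]],[1,[0.028,-0.0203,-0.0038],[0,0,0]],[1,[0.028,-0.0203,-0.0038],[0,0,0]],[1,[0.028,-0.0203,-0.0038],[0,0,0]],[1,[0.028,-0.0203,-0.0038],[0,0,0]],[1,[0.028,-0.0203,-0.0038],[0,0,0]],[1,[0.028,-0.0203,-0.0038],[0,0,0]],[1,[0.028,-0.0203,-0.0038],[0,0,0]]]' --grip_force 20

```text
t: 2.62
tool_pos: [0.5006, -0.2979, 0.2607]
tcp_rot: [[0.976, 0.217, 0.0], [0.217, -0.976, -0.0], [0.0, 0.0, -1.0]]
force: [1.2, -0.6, 1.4]
gripper_width: 1.001
gripper_force: 0.0
```

Emit:
arm_command --moves '[[1,[0.0038,-0.0385,0],[0,0,0]],[1,[0.0038,-0.0385,0],[0,0,0]],[1,[0.0038,-0.0385,0],[0,0,0]],[1,[0.0038,-0.0385,0],[0,0,0]],[1,[0.0038,-0.0385,0],[0,0,0]],[1,[0.0038,-0.0385,0],[0,0,0]],[1,[0.0038,-0.0385,0],[0,0,0]],[1,[0.0038,-0.0385,0],[0,0,0]],[1,[0.0038,-0.0385,0],[0,0,0]],[1,[0.0038,-0.0385,0],[0,0,0]],[1,[0.0038,-0.0385,0],[0,0,0]],[1,[0.0038,-0.0385,0],[0,0,0]],[1,[0.0038,-0.0385,0],[0,0,0]],[1,[0.0038,-0.0385,0],[0,0,0]],[1,[0.0038,-0.0385,0],[0,0,0]],[1,[0,0,0],[0,0,0]],[1,[0,0,0],[0,0,0]]]'

```text
t: 4.03
tool_pos: [0.429, 0.2791, 0.2602]
tcp_rot: [[0.975, 0.222, -0.0], [0.222, -0.975, 0.001], [-0.0, -0.001, -1.0]]
force: [-0.4, -1.1, -0.2]
gripper_width: 1.003
gripper_force: 0.0
```

Run:
```python
from h import *
np.set_printoptions(precision=4,suppress=True)
c=shot("wrist");save(c,"w0.png");P=pts(c);z=P[...,2];px=c["pixels"].astype(int);R,G,B=px[...,0],px[...,1],px[...,2]
ok=c["depth"]>0
q=P[ok&(z>.046)&(z<.06)&(abs(P[...,0]-.428)<.05)&(abs(P[...,1]-.276)<.05)];
print(len(q))
if len(q)>5: print(cv2.minAreaRect((q[:,:2]*1000).astype(np.float32)))
q=P[ok&(z>.009)&(z<.018)&(R>150)&(B<90)];print(len(q))
if len(q)>5: print(cv2.minAreaRect((q[:,:2]*1000).astype(np.float32)))
plan((.429,.276,.1,12.5),(.429,.276,.026,12.5))
```

```text
309
((429.4873046875, 273.69696044921875), (28.844036102294922, 12.671937942504883), 12.809484481811523)
474
((514.474853515625, 292.7619323730469), (47.72110366821289, 134.8739013671875), 12.577022552490234)
t 4.1 pos [0.4298 0.277  0.26  ] yaw 12.6 w 0.998
turn [0.    0.    0.002] shift [-0.001   0.0008  0.16  ] rows 4
turn [0. 0. 0.] shift [0.    0.    0.074] rows 2
```

View pics/w0.png

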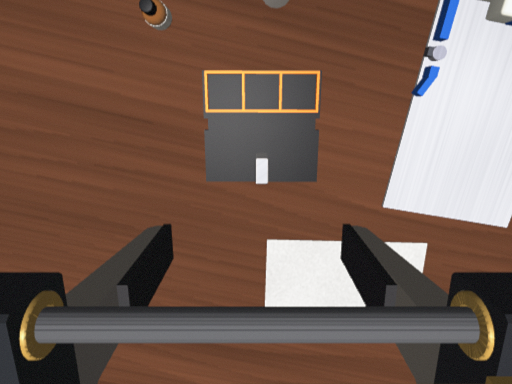

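The wrist view shows the carrier with its grip block at (262,171) and the bed at right. Now I'll grip the block.

Emit:
arm_command --moves '[[1,[-0.0012,0.0028,0],[0,0,0]],[1,[0,0,0.035],[0,0,0]],[1,[0,0,0.035],[0,0,0]],[1,[0,0,0.035],[0,0,0]],[1,[0,0,0.035],[0,0,0]],[1,[0,0,0.03],[0,0,0]],[1,[0,0,0.025],[0,0,0]],[1,[0,0,0.02],[0,0,0]],[1,[0,0,0.015],[0,0,0]],[1,[0,0,0.006],[0,0,0]],[1,[0,0,0],[0,0,0]],[1,[0,0,0],[0,0,0]],[-1,[0,0,0],[0,0,0]],[-1,[0,0,0],[0,0,0]],[-1,[0,0,0],[0,0,0]],[-1,[0,0,0],[0,0,0]],[-1,[0,0,0],[0,0,0]],[-1,[0,0,0],[0,0,0]],[-1,[0,0,0],[0,0,0]],[-1,[0,0,0],[0,0,0]]]' --grip_force 30

```text
t: 5.75
tool_pos: [0.4294, 0.2739, 0.0242]
tcp_rot: [[0.976, 0.217, -0.0], [0.217, -0.976, -0.0], [-0.0, 0.0, -1.0]]
force: [-0.4, 1.0, 0.1]
gripper_width: 0.44
gripper_force: 0.0
```

Emit:
arm_command --moves '[[-1,[0,0,0],[0,0,0]],[-1,[0,0,0],[0,0,0]],[-1,[0,0,0],[0,0,0]],[-1,[0,0,-0.01],[0,0,0]],[-1,[0,0,-0.015],[0,0,0]],[-1,[0,0,-0.015],[0,0,0]],[-1,[0,0,-0.01],[0,0,0]],[-1,[0,0,0],[0,0,0]]]'

```text
t: 6.42
tool_pos: [0.4305, 0.2746, 0.0763]
tcp_rot: [[0.976, 0.217, 0.003], [0.217, -0.976, 0.002], [0.003, -0.001, -1.0]]
force: [0.6, 0.4, -3.8]
gripper_width: 0.151
gripper_force: 30.0
```

Run:
```python
from h import *
np.set_printoptions(precision=4,suppress=True)
c=shot("wrist");save(c,"w1.png");P=pts(c);z=P[...,2];px=c["pixels"].astype(int);R,G,B=px[...,0],px[...,1],px[...,2]
ok=c["depth"]>0
q=P[ok&(z>.045)&(R>150)&(B<90)];print(len(q),q[:,2].mean())
if len(q)>5: print(cv2.minAreaRect((q[:,:2]*1000).astype(np.float32)))
print(get_obs()["force"])
plan((.4473,.0231,.08,3))
```

```text
4024 0.062208379853785405
((493.65704345703125, 288.7848815917969), (94.78236389160156, 140.4916229248047), 12.73646354675293)
[-0.1469 -0.5372 -2.6399]
t 6.5 pos [0.4301 0.274  0.0752] yaw 12.5 w 0.146
turn [-0.001 -0.002  0.166] shift [ 0.0041  0.2515 -0.0048] rows 7
```

Emit:
arm_command --moves '[[-1,[0,0,0],[0,0,0.083]],[-1,[0,0,0],[0,0,0.083]],[-1,[0.0003,0.02,0],[0,0,0]],[-1,[0.0003,0.0257,0],[0,0,0]],[-1,[0.0005,0.0257,0],[0,0,0]],[-1,[0.0005,0.0257,0],[0,0,0]],[-1,[0.0005,0.0257,0],[0,0,0]],[-1,[0.0005,0.0257,0],[0,0,0]],[-1,[0.0005,0.0257,0],[0,0,0]],[-1,[0.0005,0.0257,0],[0,0,0]],[-1,[0.0005,0.0257,0],[0,0,0]],[-1,[0,0.018,0],[0,0,0]],[-1,[0,0.008,0],[0,0,0]],[-1,[0,0,0],[0,0,0]],[-1,[0,0,0],[0,0,0]]]'

```text
t: 7.72
tool_pos: [0.4465, 0.0234, 0.0739]
tcp_rot: [[0.999, 0.053, -0.001], [0.053, -0.999, 0.001], [-0.001, -0.001, -1.0]]
force: [-0.3, 1.2, -2.0]
gripper_width: 0.145
gripper_force: 30.0
```

Run:
```python
from h import *
np.set_printoptions(precision=4,suppress=True)
c=shot("wrist");save(c,"w2.png");P=pts(c);z=P[...,2];px=c["pixels"].astype(int);R,G,B=px[...,0],px[...,1],px[...,2]
ok=c["depth"]>0
# bed edges: white points z~6mm, lips blue
s=np.array([.642,.0333]);a=np.radians(3);ex=np.array([np.cos(a),np.sin(a)]);ey=np.array([-ex[1],ex[0]])
for nm,m in(("bed",ok&(z>.002)&(z<.011)&(R>130)&(G>130)&(B>130)),("blue",ok&(z>.012)&(z<.03)&(B>R+60)),("orange",ok&(z>.05)&(R>150)&(B<90))):
    q=P[m][:,:2]-s;u=q@ex;v=q@ey;print(nm,m.sum(),u.min(),u.max(),v.min(),v.max())
    for x0 in np.arange(-.24,.0,.02):
        k=(u>x0)&(u<x0+.02)
        if k.sum()>5: print("  %.2f"%x0,np.percentile(v[k],[0,1,99,100]),np.round(v[k&(v<0)].max() if (k&(v<0)).any() else 0,4),np.round(v[k&(v>0)].min() if (k&(v>0)).any() else 0,4))
q=P[ok&(z>.05)&(R>150)&(B<90)];print(cv2.minAreaRect((q[:,:2]*1000).astype(np.float32)))
plan((.4473,.0231,.08,3))
```

```text
bed 6633 -0.35901105423504615 -0.059185459130897324 -0.08870796658858403 0.18960324424310684
  -0.24 [-0.0884 -0.0883 -0.0856 -0.0856] -0.0856 0
  -0.22 [-0.0884 -0.0883 -0.0857 -0.0856] -0.0856 0
  -0.20 [-0.0883 -0.0882 -0.0857 -0.0857] -0.0857 0
  -0.18 [-0.0887 -0.088  -0.0856 -0.0853] -0.0853 0
  -0.16 [-0.0882 -0.0878  0.0837  0.084 ] -0.0793 0.0811
  -0.14 [-0.0881 -0.088  -0.0855 -0.0855] -0.0855 0
  -0.12 [-0.0883 -0.0881 -0.0855 -0.0854] -0.0854 0
  -0.10 [-0.0881 -0.0879 -0.0854 -0.0854] -0.0854 0
  -0.08 [-0.0788 -0.075   0.0709  0.0749] -0.0002 0.0004
  -0.06 [-0.0747 -0.0722  0.0686  0.0696] -0.0002 0.0004
blue 1403 -0.08697597597692691 -0.06167436150642642 -0.09170766413490726 0.08821777570289079
  -0.10 [-0.0917 -0.0914  0.0876  0.0882] -0.0819 0.0816
  -0.08 [-0.0901 -0.0891  0.0849  0.0862] -0.0739 0.0703
orange 4105 -0.1782036231712974 -0.08394737430189932 -0.06704496852498797 0.06982979924810431
  -0.18 [-0.0104 -0.0103  0.0115  0.0116] -0.0092 0.0105
  -0.14 [-0.067  -0.0665  0.068   0.0685] -0.0001 0.0004
  -0.12 [-0.067  -0.0667  0.0683  0.0698] -0.0196 0.0212
  -0.10 [-0.067  -0.0663  0.0679  0.0686] -0.0 0.0005
((511.01812744140625, 27.840553283691406), (94.21890258789062, 136.8657684326172), 2.9703660011291504)
t 7.8 pos [0.4466 0.0241 0.074 ] yaw 3.1 w 0.150
turn [-0.001  0.     0.002] shift [ 0.0006  0.001  -0.006 ] rows 1
```

View pics/w2.png

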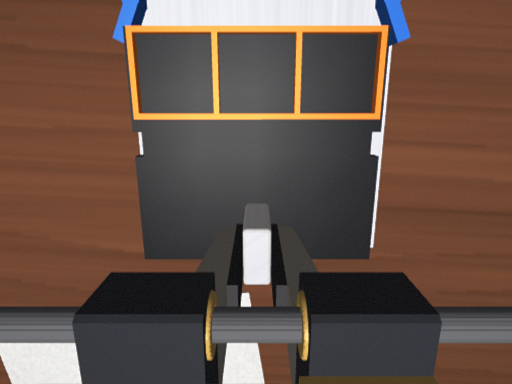

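The carrier hangs over the bed's open end. The lips at (130,20) and (392,20) show it about 2.7 mm too far left, so I'll correct that and set it down.

Emit:
arm_command --moves '[[-1,[0,0.0027,0],[0,0,0]],[-1,[0,0,0.01],[0,0,0]],[-1,[0,0,0.01],[0,0,0]],[-1,[0,0,0.01],[0,0,0]],[-1,[0,0,0.006],[0,0,0]],[-1,[0,0,0.004],[0,0,0]],[-1,[0,0,0.003],[0,0,0]],[-1,[0,0,0.001],[0,0,0]],[-1,[0,0,0],[0,0,0]],[-1,[0,0,0],[0,0,0]]]'

```text
t: 8.6
tool_pos: [0.4493, 0.0206, 0.0325]
tcp_rot: [[0.999, 0.054, 0.004], [0.054, -0.999, -0.001], [0.004, 0.001, -1.0]]
force: [-5.2, -1.2, 32.8]
gripper_width: 0.153
gripper_force: 30.0
```

Run:
```python
from h import *
print(get_obs()["force"])
plan()
```

```text
[-5.20361642 -1.19360109 32.81526167]
t 8.6 pos [0.4493 0.0206 0.0325] yaw 3.1 w 0.153
```

Emit:
arm_command --moves '[[-1,[0,0,-0.0015],[0,0,0]],[-1,[0,0,-0.001],[0,0,0]],[-1,[0,0,0],[0,0,0]],[0.0,[0,0,0],[0,0,0]],[0.0,[0,0,0],[0,0,0]],[0.0,[0,0,0],[0,0,0]],[0.0,[0,0,0],[0,0,0]],[0.0,[0,0,-0.02],[0,0,0]],[0.0,[0,0,-0.03],[0,0,0]],[0.0,[0,0,-0.04],[0,0,0]],[0.5,[0,0,-0.04],[0,0,0]],[1,[0,0,-0.04],[0,0,0]],[1,[0,0,-0.04],[0,0,0]],[1,[0,0,-0.03],[0,0,0]],[1,[0,0,0],[0,0,0]]]'

```text
t: 9.85
tool_pos: [0.4503, 0.0204, 0.2786]
tcp_rot: [[0.999, 0.052, 0.011], [0.052, -0.999, -0.001], [0.011, 0.002, -1.0]]
force: [1.8, 0.0, 0.3]
gripper_width: 0.841
gripper_force: 0.0
```

Run:
```python
from h import *
np.set_printoptions(precision=4,suppress=True)
c=shot("wrist");save(c,"w3.png");P=pts(c);z=P[...,2];px=c["pixels"].astype(int);R,G,B=px[...,0],px[...,1],px[...,2]
ok=c["depth"]>0
s=np.array([.642,.0333]);a=np.radians(3);ex=np.array([np.cos(a),np.sin(a)]);ey=np.array([-ex[1],ex[0]])
for nm,m in(("blue",ok&(z>.012)&(z<.03)&(B>R+60)&(P[...,0]<.7)),("orange",ok&(R>150)&(B<90)&(abs(P[...,1]-.03)<.1)),("bed",ok&(z>.002)&(z<.011)&(R>130)&(G>130)&(B>130)&(P[...,0]>.45))):
    q=P[m][:,:2]-s;u=q@ex;v=q@ey;zz=z[m];print(nm,m.sum(),u.min(),u.max(),v.min(),v.max(),zz.min(),zz.mean(),zz.max())
    if nm=="blue":
        for x0 in np.arange(-.1,.04,.02):
            k=(u>x0)&(u<x0+.02)
            if k.sum()>5: print("  %.2f"%x0,np.round(v[k&(v<0)].max() if (k&(v<0)).any() else 0,4),np.round(v[k&(v>0)].min() if (k&(v>0)).any() else 0,4))
    if nm=="orange": print(cv2.minAreaRect((P[m][:,:2]*1000).astype(np.float32)), np.mean(zz[v>.06]),np.mean(zz[v<-.06]),np.mean(zz[u>u.max()-.005]),np.mean(zz[u<u.min()+.005]))
plan()
# cups now
for n in("scene","side"):
    c=shot(n);P=pts(c);z=P[...,2];ok=c["depth"]>0
    for nm,x,y in(("w",.624,.302),("y",.632,-.192)):
        m=ok&(abs(P[...,0]-x)<.04)&(abs(P[...,1]-y)<.04)&(z>.036)&(z<.046);q=P[m]
        if len(q)>5:(a,b2),r=cv2.minEnclosingCircle((q[:,:2]*1000).astype(np.float32));print(n,nm,len(q),a,b2,r)
```

```text
blue 952 -0.08627627318351787 -0.0010766645339452007 -0.09137429934574225 0.08802897861411584 0.012287074976712664 0.02043352638908493 0.02371311274855903
  -0.10 -0.0821 0.0778
  -0.08 -0.0741 0.0706
  -0.06 -0.0742 0.0703
  -0.04 -0.0742 0.0706
  -0.02 -0.074 0.0706
orange 700 -0.17567019349519236 -0.08792865575292834 -0.07115481341126445 0.06664463444706592 0.011206001472259752 0.1738501378565478 0.38877815244194486
((510.20989990234375, 23.883506774902344), (87.248291015625, 137.60757446289062), 3.45876145362854) 0.01795929392118673 0.018058107344004887 0.016124984598637464 0.3865870162437406
bed 11387 -0.19620790728025939 0.0022455885527616843 -0.08833548638747593 0.2843507314492865 0.0020118669560023617 0.0051058031908373675 0.0108444537548949
t 9.9 pos [0.4487 0.0202 0.2756] yaw 3.0 w 0.890
scene w 61 625.442626953125 303.8075866699219 18.231576919555664
scene y 46 634.0033569335938 -191.24107360839844 19.42776870727539
side w 47 625.17529296875 302.01446533203125 20.2994327545166
side y 31 629.0436401367188 -193.75547790527344 20.933879852294922
```

View pics/w3.png

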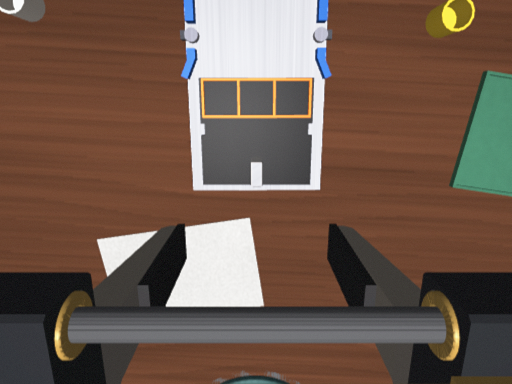

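The carrier lies flat and straight on the bed's open end, with bays at (257,98) and lips centred ahead of it. Next the white cup, at (25,8) in this view.

Emit:
arm_command --moves '[[1,[0.0107,-0.0347,0.0094],[0,0,0]],[1,[0.0107,-0.0347,0.0094],[0,0,0]],[1,[0.0107,-0.0347,0.0094],[0,0,0]],[1,[0.0107,-0.0347,0.0094],[0,0,0]],[1,[0.0107,-0.0347,0.0094],[0,0,0]],[1,[0.0107,-0.0347,0.0094],[0,0,0]],[1,[0.0107,-0.0347,0.0094],[0,0,0]],[1,[0.0107,-0.0347,0.0094],[0,0,0]],[1,[0,0,0],[0,0,0]],[1,[0,0,0],[0,0,0]]]'

```text
t: 10.83
tool_pos: [0.5154, 0.3034, 0.1939]
tcp_rot: [[0.998, 0.057, -0.006], [0.057, -0.998, -0.001], [-0.006, 0.001, -1.0]]
force: [-0.4, 0.3, -0.2]
gripper_width: 1.004
gripper_force: 0.0
```

```bash
cat >> h.py <<'E'
def cup(c,x,y,r=.045,zl=.034,zh=.05):
    P=pts(c);z=P[...,2];m=(c["depth"]>0)&(abs(P[...,0]-x)<r)&(abs(P[...,1]-y)<r)&(z>zl)&(z<zh);q=P[m]
    if len(q)<6: print("cup none",len(q));return
    (a,b),rr=cv2.minEnclosingCircle((q[:,:2]*1000).astype(np.float32));print("cup",len(q),round(a,1),round(b,1),"r",round(rr,1),"z",q[:,2].mean());return a/1000,b/1000
E
python3 - <<'E'
from h import *
c=shot("wrist");r=cup(c,.6247,.303)
if r: plan((r[0],r[1],.12,3),(r[0],r[1],.012,3))
E
```

```text
cup 390 625.4 301.9 r 17.9 z 0.03870925437018036
t 10.9 pos [0.5163 0.3016 0.1948] yaw 3.1 w 0.998
turn [0.002 0.005 0.002] shift [0.109  0.0054 0.0748] rows 4
turn [0. 0. 0.] shift [0.    0.    0.108] rows 3
```

Emit:
arm_command --moves '[[1,[0.027,0.0013,0.0187],[0,0,0]],[1,[0.027,0.0013,0.0187],[0,0,0]],[1,[0.027,0.0013,0.0187],[0,0,0]],[1,[0.028,0.0013,0.0187],[0,0,0]],[1,[0,0,0.02],[0,0,0]],[1,[0,0,0.01],[0,0,0]],[1,[0,0,0],[0,0,0]],[1,[0,0,0],[0,0,0]],[1,[0,0,0],[0,0,0]],[1,[0,0,0],[0,0,0]]]'

```text
t: 11.72
tool_pos: [0.6272, 0.3029, 0.0947]
tcp_rot: [[0.999, 0.053, 0.002], [0.053, -0.999, 0.001], [0.002, -0.001, -1.0]]
force: [0.4, 0.5, -0.7]
gripper_width: 1.003
gripper_force: 0.0
```

```bash
python3 -c "
from h import *
plan((.6254,.3019,.012,3))"
```

```text
t 11.7 pos [0.6272 0.3029 0.0947] yaw 3.1 w 1.003
turn [-0.001 -0.002  0.001] shift [-0.0018  0.0009  0.0827] rows 3
```

Emit:
arm_command --moves '[[1,[-0.0018,0.0009,0.02],[0,0,0]],[1,[0,0,0.025],[0,0,0]],[1,[0,0,0.02],[0,0,0]],[1,[0,0,0.012],[0,0,0]],[1,[0,0,0.005],[0,0,0]],[1,[0,0,0],[0,0,0]],[1,[0,0,0],[0,0,0]],[-1,[0,0,0],[0,0,0]],[-1,[0,0,0],[0,0,0]],[-1,[0,0,0],[0,0,0]],[-1,[0,0,0],[0,0,0]],[-1,[0,0,0],[0,0,0]],[-1,[0,0,0],[0,0,0]],[-1,[0,0,0],[0,0,0]],[-1,[0,0,0],[0,0,0]],[-1,[0,0,0],[0,0,0]],[-1,[0,0,0],[0,0,0]]]' --grip_force 12

```text
t: 13.13
tool_pos: [0.6251, 0.3013, 0.0106]
tcp_rot: [[0.999, 0.053, -0.0], [0.053, -0.999, -0.0], [-0.0, 0.0, -1.0]]
force: [0.8, -0.4, 0.5]
gripper_width: 0.39
gripper_force: 12.0
```

Run:
```python
from h import *
np.set_printoptions(precision=4,suppress=True)
o=get_obs();print(o["gripper_force"],o["gripper_width"])
# carrier pose from scene & side
for n in("scene","side"):
    c=shot(n);P=pts(c);z=P[...,2];px=c["pixels"].astype(int);R,B=px[...,0],px[...,2]
    m=(c["depth"]>0)&(z>.014)&(z<.026)&(R>150)&(B<90)&(abs(P[...,1]-.026)<.09)&(P[...,0]<.6)&(P[...,0]>.48)
    print(n,m.sum(),cv2.minAreaRect((P[m][:,:2]*1000).astype(np.float32)))
# bay from stand estimate; carrier origin at u=-.153
s=np.array([.6421,.0315]);a=np.radians(3);ex=np.array([np.cos(a),np.sin(a)]);ey=np.array([-ex[1],ex[0]])
L=s+ex*(-.155+.043)+ey*.044;print("bayL",L,"bayR",L-ey*.088)
plan((.6254,.3019,.12,3),(L[0],L[1],.12,3))
```

```text
12.000036388635635 0.38969640595609584
scene 185 ((528.8135375976562, 26.27804183959961), (53.933719635009766, 137.72113037109375), 3.0063581466674805)
side 105 ((529.2467041015625, 27.515125274658203), (45.99482727050781, 133.49411010742188), 2.8584656715393066)
bayL [0.528  0.0696] bayR [ 0.5326 -0.0183]
t 13.2 pos [0.6251 0.3013 0.0106] yaw 3.0 w 0.386
turn [0. 0. 0.] shift [ 0.0003 -0.0005 -0.1094] rows 3
turn [0. 0. 0.] shift [-0.1095  0.2269  0.    ] rows 7
```

Emit:
arm_command --moves '[[-1,[0,0,-0.015],[0,0,0]],[-1,[0,0,-0.035],[0,0,0]],[-1,[0,0,-0.035],[0,0,0]],[-1,[0,0,-0.035],[0,0,0]],[-1,[-0.0234,0.0278,0],[0,0,0]],[-1,[-0.0234,0.0278,0],[0,0,0]],[-1,[-0.0234,0.0278,0],[0,0,0]],[-1,[-0.0234,0.0278,0],[0,0,0]],[-1,[-0.0234,0.0278,0],[0,0,0]],[-1,[-0.0234,0.0278,0],[0,0,0]],[-1,[-0.0234,0.0278,0],[0,0,0]],[-1,[-0.0234,0.0278,0],[0,0,0]],[-1,[0,0,0],[0,0,0]],[-1,[0,0,0],[0,0,0]],[-1,[0,0,0],[0,0,0]]]'

```text
t: 14.48
tool_pos: [0.451, 0.0698, 0.1317]
tcp_rot: [[0.999, 0.053, 0.002], [0.053, -0.999, 0.0], [0.002, -0.0, -1.0]]
force: [0.5, 0.2, -0.1]
gripper_width: 0.389
gripper_force: 12.0
```

```bash
cat >> h.py <<'E'
def bays(c,x,y):
    """bay box centre (mid bay), yaw from orange walls near x,y"""
    P=pts(c);z=P[...,2];px=c["pixels"].astype(int)
    m=(c["depth"]>0)&(z>.015)&(z<.026)&(px[...,0]>130)&(px[...,2]<90)&(px[...,0]>px[...,1]+50)&(abs(P[...,1]-y)<.09)&(abs(P[...,0]-x)<.05)
    r=cv2.minAreaRect((P[m][:,:2]*1000).astype(np.float32));print("orange",m.sum(),np.round(r[0],1),np.round(r[1],1),round(r[2],2));return r
E
python3 - <<'E'
from h import *
c=shot("wrist");save(c,"w4.png");bays(c,.53,.026)
plan((.528,.07,.13,3))
E
```

```text
orange 1547 [532.3  23.8] [ 46.6 132.8] 3.02
t 14.5 pos [0.4511 0.0704 0.1316] yaw 3.1 w 0.384
turn [-0.    -0.002  0.001] shift [0.0768 0.0044 0.0016] rows 2
```

View pics/w4.png

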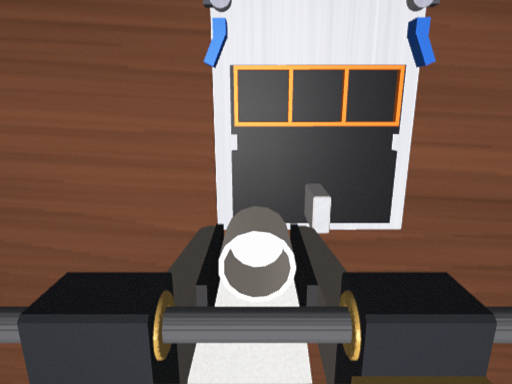

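Run:
```python
from h import *
np.set_printoptions(precision=4,suppress=True)
plan()
c=shot("wrist");cup(c,.451,.07,.03,.152,.17)
P=pts(c);z=P[...,2];px=c["pixels"].astype(int);R,G,B=[px[...,i] for i in range(3)];ok=c["depth"]>0
m=ok&(z>.054)&(z<.065)&(R>100)&(abs(P[...,1]-.02)<.03);print("block",m.sum(),cv2.minAreaRect((P[m][:,:2]*1000).astype(np.float32)))
s=np.array([.6421,.0315]);a=np.radians(3);ex=np.array([np.cos(a),np.sin(a)]);ey=np.array([-ex[1],ex[0]])
u=(P[...,:2]-s)@ex;v=(P[...,:2]-s)@ey
m=ok&(z>.001)&(z<.011)&(R>130)&(B>130)&(abs(v)<.08);print("bed end u",np.percentile(u[m&(abs(v+.03)<.02)],[0,1,3]))
k=ok&(z>.009)&(z<.018)&(R<90)&(abs(v+.04)<.02)&(u<-.15);print("carrier back u",np.percentile(u[k],[0,1,3]))
b=ok&(z>.015)&(z<.026)&(R>130)&(B<90)&(R>G+50)
print("orange u",np.percentile(u[b],[0,1,99,100]),"v",np.percentile(v[b],[0,1,99,100]))
for vv in(.035,0,-.035):
    i=b&(abs(v-vv)<.006);print(np.sort(u[i])[[0,-1]])
# lip front tips, detent rollers
l=ok&(z>.015)&(B>R+60);print("lip tip u",u[l].min())
```

```text
t 14.5 pos [0.4511 0.0704 0.1316] yaw 3.1 w 0.384
cup 3440 461.9 70.0 r 30.0 z 0.15948559154456995
block 668 ((444.987060546875, 20.671606063842773), (29.20566749572754, 14.154254913330078), 3.1234612464904785)
bed end u [-0.2288 -0.2276 -0.2257]
carrier back u [-0.2199 -0.2193 -0.2176]
orange u [-0.1341 -0.133  -0.0873 -0.0872] v [-0.0682 -0.0677  0.0642  0.0644]
[-0.1315 -0.0881]
[-0.1331 -0.0873]
[-0.133  -0.0872]
lip tip u -0.0871882234464448
```

Emit:
arm_command --moves '[[-1,[0.026,0.002,0],[0,0,0]],[-1,[0.026,0.002,0.01],[0,0,0]],[-1,[0.02,0.002,0.02],[0,0,0]],[-1,[0.0072,0,0.02],[0,0,0]],[-1,[0,0,0.01],[0,0,0]],[-1,[0,0,0],[0,0,0]],[-1,[0,0,0],[0,0,0]],[-1,[0,0,0],[0,0,0]]]'

```text
t: 15.25
tool_pos: [0.5292, 0.0684, 0.0715]
tcp_rot: [[0.999, 0.054, 0.001], [0.054, -0.999, 0.0], [0.001, -0.0, -1.0]]
force: [0.9, 0.8, -0.6]
gripper_width: 0.389
gripper_force: 12.0
```

```bash
python3 -c "
from h import *
plan((.5305,.0687,.0255,3))"
```

```text
t 15.2 pos [0.5292 0.0684 0.0715] yaw 3.1 w 0.389
turn [-0.    -0.001  0.002] shift [ 0.0013 -0.0002  0.046 ] rows 2
```

Emit:
arm_command --moves '[[-1,[0.0013,0,0.012],[0,0,0]],[-1,[0,0,0.012],[0,0,0]],[-1,[0,0,0.01],[0,0,0]],[-1,[0,0,0.006],[0,0,0]],[-1,[0,0,0.0045],[0,0,0]],[-1,[0,0,0],[0,0,0]],[-1,[0,0,0],[0,0,0]]]'

```text
t: 15.83
tool_pos: [0.5305, 0.0678, 0.0259]
tcp_rot: [[0.999, 0.053, -0.0], [0.053, -0.999, 0.0], [-0.0, -0.0, -1.0]]
force: [-0.1, -0.2, 0.5]
gripper_width: 0.386
gripper_force: 12.0
```

```bash
python3 -c "
from h import *
print(get_obs()['force']);plan()"
```

```text
[-0.08458481 -0.18270603  0.50295598]
t 15.8 pos [0.5305 0.0678 0.0259] yaw 3.0 w 0.386
```

Emit:
arm_command --moves '[[-1,[0,0,0.0008],[0,0,0]],[0.3,[0,0,0],[0,0,0]],[0.3,[0,0,0],[0,0,0]],[0.3,[0,0,0],[0,0,0]],[0.3,[0,0,0],[0,0,0]],[0.3,[0,0,-0.02],[0,0,0]],[0.3,[0,0,-0.03],[0,0,0]],[0.5,[0,0,-0.04],[0,0,0]],[1,[0,0,-0.04],[0,0,0]],[1,[0,0,-0.04],[0,0,0]],[1,[-0.0017,0.0325,0],[0,0,0]],[1,[-0.0017,0.0325,0],[0,0,0]],[1,[-0.0017,0.0325,0],[0,0,0]],[1,[-0.0017,0.0325,0],[0,0,0]],[1,[-0.0017,0.0325,0],[0,0,0]],[1,[-0.0017,0.0325,0],[0,0,0]],[1,[-0.0017,0.0325,0],[0,0,0]],[1,[-0.0017,0.0325,0],[0,0,0]],[1,[0,0,0],[0,0,0]],[1,[0,0,0],[0,0,0]]]'

```text
t: 17.5
tool_pos: [0.5302, -0.195, 0.1952]
tcp_rot: [[0.999, 0.048, -0.0], [0.048, -0.999, -0.0], [-0.0, 0.0, -1.0]]
force: [-0.1, -0.2, -0.4]
gripper_width: 1.001
gripper_force: 0.0
```

Run:
```python
from h import *
c=shot("wrist");save(c,"w5.png");r=cup(c,.632,-.192)
if r: plan((r[0],r[1],.095,3),(r[0],r[1],.0115,3))
s=shot("scene");cup(s,.5305,.068,.04,.048,.06);bays(s,.532,.025)
a=c["pixels"];b=s["pixels"];cv2.imwrite("pics/m5.png",cv2.resize(np.hstack([a,b])[:,:,::-1],(800,300)))
```

```text
cup 375 633.4 -192.9 r 17.9 z 0.03880393723667101
t 17.6 pos [ 0.5306 -0.1928  0.1953] yaw 3.0 w 0.999
turn [-0.001  0.    -0.001] shift [0.1027 0.0055 0.1003] rows 4
turn [0. 0. 0.] shift [0.     0.     0.0835] rows 3
cup 61 531.9 71.5 r 19.0 z 0.052723570045928286
orange 156 [529.5  26.2] [ 54.5 136.8] 2.53
```

View pics/m5.png

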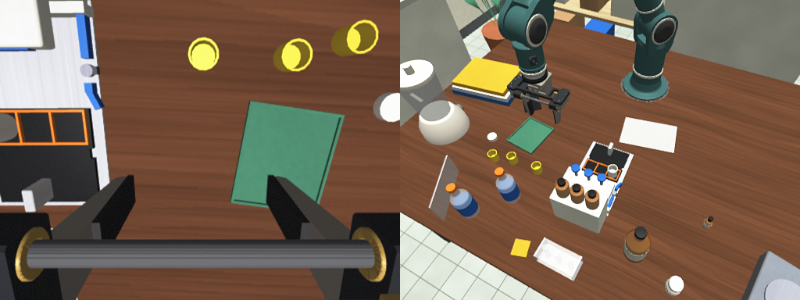

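The white cup stands in the left bay. In the wrist view the leftmost yellow cup is at (204,54), with the look-alikes at (295,55) and (360,38). Now the grasp.

Emit:
arm_command --moves '[[1,[0.027,0.0014,0.02],[0,0,0]],[1,[0.027,0.0014,0.025],[0,0,0]],[1,[0.027,0.0014,0.025],[0,0,0]],[1,[0.0217,0.0013,0.02],[0,0,0]],[1,[0,0,0.01],[0,0,0]],[1,[0,0,0],[0,0,0]],[1,[0,0,0],[0,0,0]],[1,[0,0,0],[0,0,0]]]'

```text
t: 18.27
tool_pos: [0.6335, -0.1923, 0.0968]
tcp_rot: [[0.999, 0.053, 0.001], [0.053, -0.999, -0.0], [0.001, 0.001, -1.0]]
force: [0.3, 0.8, -0.1]
gripper_width: 1.003
gripper_force: 0.0
```

```bash
python3 -c "
from h import *
plan((.6334,-.1929,.0115,3))"
```

```text
t 18.3 pos [ 0.6335 -0.1923  0.0968] yaw 3.1 w 1.003
turn [ 0.001 -0.001  0.001] shift [-0.0001  0.0006  0.0853] rows 3
```

Emit:
arm_command --moves '[[1,[0,0.0006,0.02],[0,0,0]],[1,[0,0,0.027],[0,0,0]],[1,[0,0,0.02],[0,0,0]],[1,[0,0,0.013],[0,0,0]],[1,[0,0,0.005],[0,0,0]],[1,[0,0,0],[0,0,0]],[1,[0,0,0],[0,0,0]],[-1,[0,0,0],[0,0,0]],[-1,[0,0,0],[0,0,0]],[-1,[0,0,0],[0,0,0]],[-1,[0,0,0],[0,0,0]],[-1,[0,0,0],[0,0,0]],[-1,[0,0,0],[0,0,0]],[-1,[0,0,0],[0,0,0]],[-1,[0,0,0],[0,0,0]],[-1,[0,0,0],[0,0,0]],[-1,[0,0,0],[0,0,0]]]'

```text
t: 19.68
tool_pos: [0.6336, -0.1933, 0.0103]
tcp_rot: [[0.999, 0.053, -0.0], [0.053, -0.999, -0.0], [-0.0, 0.0, -1.0]]
force: [0.0, 0.7, 0.3]
gripper_width: 0.388
gripper_force: 12.0
```

```bash
python3 -c "
from h import *
plan((.6334,-.1929,.13,3),(.455,-.03,.13,3))"
```

```text
t 19.7 pos [ 0.6336 -0.1933  0.0103] yaw 3.0 w 0.388
turn [0. 0. 0.] shift [-0.0002 -0.0004 -0.1197] rows 3
turn [0. 0. 0.] shift [-0.1696 -0.172   0.    ] rows 7
```

Emit:
arm_command --moves '[[-1,[0,0,-0.015],[0,0,0]],[-1,[0,0,-0.035],[0,0,0]],[-1,[0,0,-0.035],[0,0,0]],[-1,[0,0,-0.035],[0,0,0]],[-1,[-0.0242,-0.0246,0],[0,0,0]],[-1,[-0.0242,-0.0246,0],[0,0,0]],[-1,[-0.0242,-0.0246,0],[0,0,0]],[-1,[-0.0242,-0.0246,0],[0,0,0]],[-1,[-0.0242,-0.0246,0],[0,0,0]],[-1,[-0.0242,-0.0246,0],[0,0,0]],[-1,[-0.0242,-0.0246,0],[0,0,0]],[-1,[0,0,0],[0,0,0]],[-1,[0,0,0],[0,0,0]],[-1,[0,0,0],[0,0,0]]]'

```text
t: 20.85
tool_pos: [0.4566, -0.0308, 0.1314]
tcp_rot: [[0.999, 0.052, 0.002], [0.052, -0.999, -0.001], [0.002, 0.001, -1.0]]
force: [0.7, -0.9, 0.3]
gripper_width: 0.388
gripper_force: 12.0
```

Run:
```python
from h import *
c=shot("wrist");bays(c,.532,.025);cup(c,.5305,.068,.04,.047,.06)
plan((.5351,-.0191,.07,3))
```

```text
orange 843 [532.1  25.4] [ 45.8 135.3] 2.98
cup 851 531.1 67.9 r 18.3 z 0.05202296194243753
t 20.9 pos [ 0.4567 -0.0311  0.1311] yaw 3.0 w 0.391
turn [ 0.001 -0.002 -0.001] shift [ 0.0789 -0.0079  0.0611] rows 3
```

Emit:
arm_command --moves '[[-1,[0.026,-0.003,0],[0,0,0]],[-1,[0.026,-0.003,0.01],[0,0,0]],[-1,[0.02,-0.002,0.02],[0,0,0]],[-1,[0.0068,0,0.02],[0,0,0]],[-1,[0,0,0.01],[0,0,0]],[-1,[0,0,0],[0,0,0]],[-1,[0,0,0],[0,0,0]],[-1,[0,0,0],[0,0,0]]]'

```text
t: 21.57
tool_pos: [0.5337, -0.0186, 0.0711]
tcp_rot: [[0.999, 0.052, 0.001], [0.052, -0.999, -0.0], [0.001, 0.0, -1.0]]
force: [-0.2, -0.2, 0.1]
gripper_width: 0.392
gripper_force: 12.0
```

```bash
python3 -c "
from h import *
plan((.5350,-.0189,.0255,3))"
```

```text
t 21.6 pos [ 0.5337 -0.0186  0.0711] yaw 3.0 w 0.392
turn [ 0.    -0.001 -0.   ] shift [0.0013 0.0004 0.0456] rows 2
```

Emit:
arm_command --moves '[[-1,[0.0013,0.0002,0.012],[0,0,0]],[-1,[0,0,0.012],[0,0,0]],[-1,[0,0,0.01],[0,0,0]],[-1,[0,0,0.006],[0,0,0]],[-1,[0,0,0.0053],[0,0,0]],[-1,[0,0,0],[0,0,0]],[-1,[0,0,0],[0,0,0]],[0.3,[0,0,0],[0,0,0]],[0.3,[0,0,0],[0,0,0]],[0.3,[0,0,0],[0,0,0]],[0.3,[0,0,0],[0,0,0]],[0.3,[0,0,-0.02],[0,0,0]],[0.3,[0,0,-0.03],[0,0,0]],[0.3,[0,0,-0.04],[0,0,0]],[0.3,[-0.03,-0.015,0],[0,0,0]],[0.3,[-0.03,-0.015,0],[0,0,0]],[0.3,[-0.028,-0.014,0],[0,0,0]],[0.3,[0,0,0],[0,0,0]],[0.3,[0,0,0],[0,0,0]],[0.3,[0,0,0],[0,0,0]]]'

```text
t: 23.23
tool_pos: [0.4458, 0.0207, 0.1155]
tcp_rot: [[0.999, 0.052, 0.002], [0.052, -0.999, -0.0], [0.002, 0.0, -1.0]]
force: [0.7, 0.3, 0.4]
gripper_width: 0.653
gripper_force: 0.0
```

Run:
```python
from h import *
c=shot("wrist");save(c,"w6.png");bays(c,.532,.025);cup(c,.5305,.068,.03,.047,.06);cup(c,.535,-.019,.03,.047,.06)
P=pts(c);z=P[...,2];m=(z>.054)&(z<.065)&(c["pixels"][...,0]>100)&(abs(P[...,1]-.02)<.03)&(abs(P[...,0]-.445)<.03)
print(m.sum());
if m.sum()>20: print(cv2.minAreaRect((P[m][:,:2]*1000).astype(np.float32)))
plan((.4455,.0207,.03,3))
```

```text
orange 1047 [532.1  25.4] [ 46.1 135.6] 3.0
cup 820 531.1 68.2 r 18.0 z 0.05237879743315393
cup 822 534.7 -17.7 r 18.0 z 0.05234046460189839
756
((444.812255859375, 20.654953002929688), (29.541828155517578, 12.988120079040527), 3.1917543411254883)
t 23.3 pos [0.4461 0.0206 0.1154] yaw 3.0 w 0.651
turn [ 0.    -0.002 -0.001] shift [-0.0006 -0.0001  0.0854] rows 3
```

View pics/w6.png

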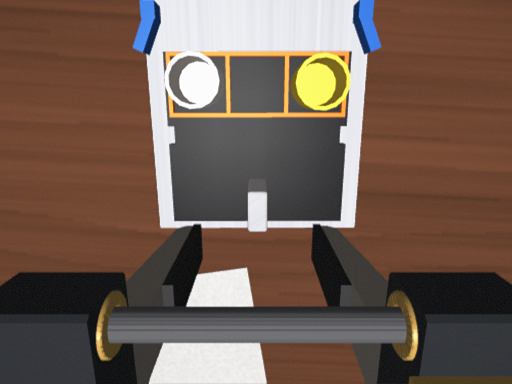

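Both cups stand upright in their bays: white at (192,82), yellow at (321,82). Next I'll grip the block at (257,210).

Emit:
arm_command --moves '[[0.3,[-0.0006,0,0.025],[0,0,0]],[0.3,[0,0,0.025],[0,0,0]],[0.3,[0,0,0.02],[0,0,0]],[0.3,[0,0,0.011],[0,0,0]],[0.3,[0,0,0.004],[0,0,0]],[0.3,[0,0,0],[0,0,0]],[0.3,[0,0,0],[0,0,0]],[-1,[0,0,0],[0,0,0]],[-1,[0,0,0],[0,0,0]],[-1,[0,0,0],[0,0,0]],[-1,[0,0,0],[0,0,0]],[-1,[0,0,0],[0,0,0]],[-1,[0,0,0],[0,0,0]],[-1,[0,0,0],[0,0,0]],[-1,[0,0,0],[0,0,0]],[-1,[0,0,0],[0,0,0]],[-1,[0,0,0],[0,0,0]]]' --grip_force 40

```text
t: 24.7
tool_pos: [0.4442, 0.0208, 0.0301]
tcp_rot: [[0.999, 0.052, -0.0], [0.052, -0.999, -0.0], [-0.0, 0.0, -1.0]]
force: [-1.0, -0.6, 2.9]
gripper_width: 0.149
gripper_force: 40.0
```

```bash
python3 -c "
from h import *
print(get_obs()['force'],get_obs()['gripper_force']);plan()"
```

```text
[-0.9699373  -0.64059631  2.90849593] 39.99962389469147
t 24.7 pos [0.4442 0.0208 0.0301] yaw 3.0 w 0.149
```

Emit:
arm_command --moves '[[-1,[0.001,0,0],[0,0,0]],[-1,[0.002,0,0],[0,0,0]],[-1,[0.003,0,0],[0,0,0]],[-1,[0.004,0,0],[0,0,0]],[-1,[0.004,0,0],[0,0,0]],[-1,[0.004,0,0],[0,0,0]],[-1,[0.004,0,0],[0,0,0]],[-1,[0.004,0,0],[0,0,0]],[-1,[0.004,0,0],[0,0,0]],[-1,[0.003,0,0],[0,0,0]],[-1,[0.002,0,0],[0,0,0]],[-1,[0.001,0,0],[0,0,0]],[-1,[0,0,0],[0,0,0]]]'

```text
t: 25.78
tool_pos: [0.4783, 0.0228, 0.0302]
tcp_rot: [[0.999, 0.053, -0.004], [0.053, -0.999, -0.001], [-0.004, 0.001, -1.0]]
force: [-5.9, -0.7, 9.6]
gripper_width: 0.151
gripper_force: 40.0
```

Emit:
arm_command --moves '[[-1,[0.002,0,0],[0,0,0]],[-1,[0.002,0,0],[0,0,0]],[-1,[0.002,0,0],[0,0,0]],[-1,[0.002,0,0],[0,0,0]],[-1,[0.002,0,0],[0,0,0]],[-1,[0.002,0,0],[0,0,0]],[-1,[0.002,0,0],[0,0,0]],[-1,[0.002,0,0],[0,0,0]]]'

```text
t: 26.45
tool_pos: [0.4885, 0.0231, 0.03]
tcp_rot: [[0.998, 0.053, -0.015], [0.053, -0.999, -0.004], [-0.015, 0.004, -1.0]]
force: [-22.7, -1.7, 28.6]
gripper_width: 0.148
gripper_force: 40.0
```

Emit:
arm_command --moves '[[-1,[0.001,0,-0.0007],[0,0,0]],[-1,[0.001,0,-0.0007],[0,0,0]],[-1,[0.002,0,0],[0,0,0]],[-1,[0.002,0,0],[0,0,0]],[-1,[0.002,0,0],[0,0,0]]]'

```text
t: 26.87
tool_pos: [0.5036, 0.024, 0.0307]
tcp_rot: [[0.999, 0.052, -0.002], [0.052, -0.999, -0.0], [-0.002, -0.0, -1.0]]
force: [-1.2, -0.8, -7.3]
gripper_width: 0.15
gripper_force: 40.0
```

Run:
```python
from h import *
o=get_obs();print(o['force'],o['moment']);plan()
c=shot("wrist");save(c,"w7.png");bays(c,.577,.028)
s=shot("side");cup(s,.577,.07,.03,.047,.06);cup(s,.58,-.017,.03,.047,.06)
```

```text
[-1.15271644 -0.82716652 -7.32152197] [-0.0154278   0.72091851 -0.01531401]
t 26.9 pos [0.5036 0.024  0.0307] yaw 3.0 w 0.150
orange 2829 [590.6  28.8] [ 47.  135.3] 2.85
cup 52 588.7 70.7 r 20.4 z 0.05245590240913914
cup 35 593.0 -13.3 r 20.5 z 0.05200863288429667
```

Emit:
arm_command --moves '[[-1,[0.002,0,0.0004],[0,0,0]],[-1,[0.003,0,0],[0,0,0]],[-1,[0.004,0,0],[0,0,0]],[-1,[0.004,0,0],[0,0,0]],[-1,[0.004,0,0],[0,0,0]],[-1,[0.004,0,0],[0,0,0]],[-1,[0.004,0,0],[0,0,0]],[-1,[0.004,0,0],[0,0,0]],[-1,[0.004,0,0],[0,0,0]],[-1,[0.003,0,0],[0,0,0]],[-1,[0.002,0,0],[0,0,0]],[-1,[0.002,0,0],[0,0,0]],[-1,[0.001,0,0],[0,0,0]],[-1,[0.001,0,0],[0,0,0]],[-1,[0,0,0],[0,0,0]]]'

```text
t: 28.22
tool_pos: [0.5463, 0.0264, 0.0311]
tcp_rot: [[0.999, 0.053, 0.0], [0.053, -0.999, 0.0], [0.0, -0.0, -1.0]]
force: [-0.2, 0.4, -7.6]
gripper_width: 0.147
gripper_force: 40.0
```

Emit:
arm_command --moves '[[-1,[0.001,0,0],[0,0,0]],[-1,[0.001,0,0],[0,0,0]],[-1,[0.001,0,0],[0,0,0]],[-1,[0.001,0,0],[0,0,0]],[-1,[0.001,0,0],[0,0,0]],[-1,[0,0,0],[0,0,0]]]'

```text
t: 28.72
tool_pos: [0.5528, 0.0268, 0.0319]
tcp_rot: [[0.999, 0.053, 0.003], [0.053, -0.999, 0.0], [0.003, -0.0, -1.0]]
force: [2.8, -0.2, -4.4]
gripper_width: 0.149
gripper_force: 40.0
```

Emit:
arm_command --moves '[[-1,[0.001,0,0.0006],[0,0,0]],[-1,[0.001,0,0.0005],[0,0,0]],[-1,[0,0,0],[0,0,0]],[-1,[0,0,0],[0,0,0]]]'

```text
t: 29.05
tool_pos: [0.5533, 0.0268, 0.0302]
tcp_rot: [[0.999, 0.053, 0.001], [0.053, -0.999, -0.0], [0.001, 0.0, -1.0]]
force: [0.1, -0.2, -2.6]
gripper_width: 0.147
gripper_force: 40.0
```

Run:
```python
from h import *
o=get_obs();print(o['force']);plan()
```

```text
[ 0.10757882 -0.15023618 -2.56010497]
t 29.1 pos [0.5533 0.0268 0.0302] yaw 3.0 w 0.147
```

Emit:
arm_command --moves '[[0,[0,0,0],[0,0,0]],[0,[0,0,0],[0,0,0]],[0,[0,0,0],[0,0,0]],[0,[0,0,0],[0,0,0]],[0,[0,0,-0.02],[0,0,0]],[0,[0,0,-0.03],[0,0,0]],[0,[-0.01,0,-0.03],[0,0,0]],[0,[-0.02,0,-0.03],[0,0,0]],[-1,[-0.02,0,-0.035],[0,0,0]],[-1,[-0.02,0,-0.035],[0,0,0]],[-1,[-0.03,0,-0.035],[0,0,0]],[-1,[0,0,0],[0,0,0]],[-1,[0,0,0],[0,0,0]],[-1,[0,0,0],[0,0,0]],[-1,[0,0,0],[0,0,0]]]'

```text
t: 30.3
tool_pos: [0.4559, 0.0214, 0.2403]
tcp_rot: [[0.999, 0.053, -0.002], [0.053, -0.999, 0.001], [-0.002, -0.001, -1.0]]
force: [0.6, 1.2, -1.2]
gripper_width: 0.017
gripper_force: 0.0
```

Run:
```python
from h import *
np.set_printoptions(precision=4,suppress=True)
c=shot("wrist");save(c,"w8.png");P=pts(c);z=P[...,2];px=c["pixels"].astype(int);R,G,B=[px[...,i] for i in range(3)];ok=c["depth"]>0
m=ok&(z>.054)&(z<.065)&(R>100)&(abs(P[...,1]-.027)<.03)&(abs(P[...,0]-.554)<.04);print("block",m.sum(),cv2.minAreaRect((P[m][:,:2]*1000).astype(np.float32)) if m.sum()>20 else 0)
s=np.array([.6421,.0315]);a=np.radians(3);ex=np.array([np.cos(a),np.sin(a)]);ey=np.array([-ex[1],ex[0]])
u=(P[...,:2]-s)@ex
print("bed end",np.sort(u[ok&(z>.001)&(z<.011)&(R>130)&(B>130)&(u<-.15)])[:20:6])
h=ok&(z>.150)&(z<.175)&(B>R+50)
k,l,st,ce=cv2.connectedComponentsWithStats(h.astype(np.uint8))
for i in range(1,k):
    if st[i,4]>40:
        q=P[l==i];q=q[q[:,2]>.16];(x,y),r=cv2.minEnclosingCircle((q[:,:2]*1000).astype(np.float32));print("plunger",x,y,r,q[:,2].mean())
plan()
```

```text
block 443 ((553.4570922851562, 27.04741859436035), (29.326730728149414, 13.049545288085938), 2.9542500972747803)
bed end [-0.3834 -0.3788 -0.3726 -0.3695]
t 30.4 pos [0.4559 0.0216 0.2401] yaw 3.0 w 0.006
```

View pics/w8.png

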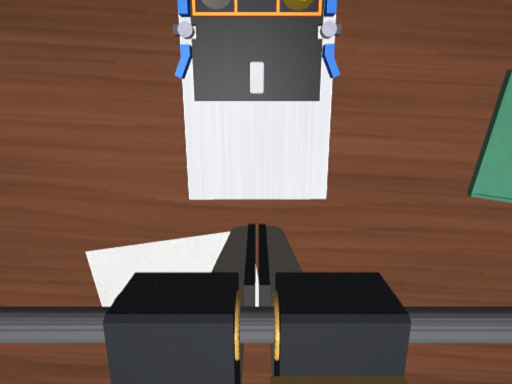

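The carrier is home: its edges are between the rollers at (185,30) and (330,30), and the cups are under the head. Now the left plunger, for white.

Emit:
arm_command --moves '[[-1,[0.031,-0.0076,0],[0,0,0]],[-1,[0.031,-0.0076,0],[0,0,0]],[-1,[0.031,-0.0076,0],[0,0,0]],[-1,[0.031,-0.0076,0],[0,0,0]],[-1,[0.031,-0.0076,0],[0,0,0]],[-1,[0.0312,-0.0077,0],[0,0,0]],[-1,[0,0,0.03],[0,0,0]],[-1,[0,0,0.02],[0,0,0]],[-1,[0,0,0.01],[0,0,0]],[-1,[0,0,0],[0,0,0]],[-1,[0,0,0],[0,0,0]]]'

```text
t: 31.27
tool_pos: [0.6393, 0.0772, 0.1805]
tcp_rot: [[0.999, 0.053, -0.002], [0.053, -0.999, 0.0], [-0.002, -0.0, -1.0]]
force: [-0.7, -0.3, 0.6]
gripper_width: 0.004
gripper_force: 0.0
```

Run:
```python
from h import *
o=get_obs();print(o['force']);plan((.6395,.077,.148,3))
```

```text
[-0.70442931 -0.25428593  0.5976276 ]
t 31.3 pos [0.6393 0.0772 0.1805] yaw 3.0 w 0.004
turn [-0.     0.002  0.001] shift [0.0002 0.0002 0.0325] rows 1
```

Emit:
arm_command --moves '[[-1,[0,0,0.01],[0,0,0]],[-1,[0,0,0.007],[0,0,0]],[-1,[0,0,0.006],[0,0,0]],[-1,[0,0,0.006],[0,0,0]],[-1,[0,0,0.004],[0,0,0]],[-1,[0,0,0.002],[0,0,0]],[-1,[0,0,0.001],[0,0,0]],[-1,[0,0,0],[0,0,0]],[-1,[0,0,0],[0,0,0]],[-1,[0,0,0],[0,0,0]]]'

```text
t: 32.1
tool_pos: [0.6404, 0.0771, 0.1484]
tcp_rot: [[0.999, 0.052, 0.003], [0.052, -0.999, -0.001], [0.003, 0.001, -1.0]]
force: [-3.3, -1.6, 13.7]
gripper_width: 0.004
gripper_force: 6.9
```

Emit:
arm_command --moves '[[-1,[0,0,0.001],[0,0,0]],[-1,[0,0,0.0005],[0,0,0]],[-1,[0,0,0],[0,0,0]],[-1,[0,0,0],[0,0,0]],[-1,[0,0,0],[0,0,0]]]'

```text
t: 32.52
tool_pos: [0.6405, 0.0771, 0.1483]
tcp_rot: [[0.999, 0.052, 0.003], [0.052, -0.999, -0.001], [0.003, 0.001, -1.0]]
force: [-6.7, -2.1, 21.4]
gripper_width: 0.003
gripper_force: 10.7
```

Left plunger is at its stop: z holds at 0.148 while the force rises to 21 N. I'll let it up and do the right one, for yellow.

Emit:
arm_command --moves '[[-1,[0,0,-0.005],[0,0,0]],[-1,[0,0,-0.008],[0,0,0]],[-1,[0,0,-0.012],[0,0,0]],[-1,[0,0,-0.015],[0,0,0]],[-1,[0,0,-0.01],[0,0,0]],[-1,[0,0.022,0],[0,0,0]],[-1,[0,0.022,0],[0,0,0]],[-1,[0,0.022,0],[0,0,0]],[-1,[0,0.0226,0],[0,0,0]],[-1,[0,0,0.013],[0,0,0]],[-1,[0,0,0],[0,0,0]],[-1,[0,0,0],[0,0,0]]]'

```text
t: 33.52
tool_pos: [0.6433, -0.0105, 0.1801]
tcp_rot: [[0.999, 0.053, -0.002], [0.053, -0.999, 0.001], [-0.002, -0.001, -1.0]]
force: [-0.4, 0.4, -0.1]
gripper_width: 0.007
gripper_force: 0.0
```

Run:
```python
from h import *
o=get_obs();print(o['force']);plan((.644,-.0115,.148,3))
np.set_printoptions(precision=4,suppress=True)
for n in ("scene","side"):
    s=shot(n);P=pts(s);px=s["pixels"].astype(int);m=(s["depth"]>0)&(P[...,2]>.14)&(P[...,2]<.17)&(px[...,2]>px[...,0]+60)&(abs(P[...,0]-.64)<.03)&(abs(P[...,1]-.077)<.025);print(n,m.sum(),np.percentile(P[m][:,2],[10,50,90]) if m.sum() else 0)
```

```text
[-0.35668535  0.42451932 -0.07094826]
t 33.5 pos [ 0.6433 -0.0105  0.1801] yaw 3.1 w 0.007
turn [-0.001  0.002  0.001] shift [0.0006 0.0011 0.0321] rows 1
scene 91 [0.1634 0.1647 0.1662]
side 48 [0.1604 0.1634 0.1653]
```

Emit:
arm_command --moves '[[-1,[0.0005,0.001,0.01],[0,0,0]],[-1,[0,0,0.007],[0,0,0]],[-1,[0,0,0.006],[0,0,0]],[-1,[0,0,0.006],[0,0,0]],[-1,[0,0,0.004],[0,0,0]],[-1,[0,0,0.002],[0,0,0]],[-1,[0,0,0.001],[0,0,0]],[-1,[0,0,0],[0,0,0]],[-1,[0,0,0],[0,0,0]],[-1,[0,0,0],[0,0,0]]]'

```text
t: 34.45
tool_pos: [0.6453, -0.0114, 0.1483]
tcp_rot: [[0.999, 0.053, 0.002], [0.053, -0.999, -0.0], [0.002, 0.001, -1.0]]
force: [-7.3, 1.1, 19.6]
gripper_width: 0.003
gripper_force: 10.1
```

Emit:
arm_command --moves '[[-1,[0,0,0.001],[0,0,0]],[-1,[0,0,0.0005],[0,0,0]],[-1,[0,0,0],[0,0,0]],[-1,[0,0,0],[0,0,0]],[-1,[0,0,0],[0,0,0]]]'

```text
t: 34.87
tool_pos: [0.6454, -0.0113, 0.1482]
tcp_rot: [[0.999, 0.053, 0.002], [0.053, -0.999, -0.001], [0.002, 0.001, -1.0]]
force: [-9.6, -0.4, 28.7]
gripper_width: 0.004
gripper_force: 13.8
```

Emit:
arm_command --moves '[[-1,[0,0,-0.005],[0,0,0]],[-1,[0,0,-0.008],[0,0,0]],[-1,[0,0,-0.015],[0,0,0]],[-1,[0,0,-0.03],[0,0,0]],[-1,[0,0,-0.015],[0,0,0]],[-1,[-0.02,-0.01,0],[0,0,0]],[0,[-0.03,-0.014,0],[0,0,0]],[0,[-0.03,-0.014,0],[0,0,0]],[0,[-0.0094,-0.0051,0],[0,0,0]],[0,[0,0,0.035],[0,0,0]],[0,[0,0,0.035],[0,0,0]],[0,[0,0,0.035],[0,0,0]],[0,[0,0,0.02],[0,0,0]],[0,[0,0,0],[0,0,0]],[0,[0,0,0],[0,0,0]],[0,[0,0,0],[0,0,0]]]'

```text
t: 36.2
tool_pos: [0.5544, 0.0263, 0.0927]
tcp_rot: [[0.999, 0.053, 0.002], [0.053, -0.999, 0.0], [0.002, -0.0, -1.0]]
force: [0.4, -0.4, 0.1]
gripper_width: 0.5
gripper_force: 0.0
```

Run:
```python
from h import *
plan((.5533,.0269,.030,3))
```

```text
t 36.2 pos [0.5544 0.0263 0.0927] yaw 3.0 w 0.500
turn [-0.    -0.002  0.001] shift [-0.001  -0.0007  0.0627] rows 2
```

Emit:
arm_command --moves '[[0,[-0.001,-0.0007,0.02],[0,0,0]],[0,[0,0,0.02],[0,0,0]],[0,[0,0,0.014],[0,0,0]],[0,[0,0,0.0085],[0,0,0]],[0,[0,0,0],[0,0,0]],[0,[0,0,0],[0,0,0]],[-1,[0,0,0],[0,0,0]],[-1,[0,0,0],[0,0,0]],[-1,[0,0,0],[0,0,0]],[-1,[0,0,0],[0,0,0]],[-1,[0,0,0],[0,0,0]],[-1,[0,0,0],[0,0,0]],[-1,[0,0,0],[0,0,0]],[-1,[0,0,0],[0,0,0]],[-1,[0,0,0],[0,0,0]]]' --grip_force 40

```text
t: 37.45
tool_pos: [0.5525, 0.0265, 0.0294]
tcp_rot: [[0.999, 0.053, 0.0], [0.053, -0.999, -0.0], [0.0, 0.0, -1.0]]
force: [-0.7, -0.1, 5.7]
gripper_width: 0.152
gripper_force: 40.0
```

Emit:
arm_command --moves '[[-1,[-0.001,0,0],[0,0,0]],[-1,[-0.001,0,0],[0,0,0]],[-1,[-0.001,0,0],[0,0,0]],[-1,[-0.001,0,0],[0,0,0]],[-1,[-0.001,0,0],[0,0,0]],[-1,[-0.001,0,0],[0,0,0]],[-1,[-0.001,0,0],[0,0,0]],[-1,[-0.001,0,0],[0,0,0]]]'

```text
t: 38.12
tool_pos: [0.5457, 0.0264, 0.0295]
tcp_rot: [[0.999, 0.053, 0.003], [0.053, -0.999, 0.001], [0.003, -0.001, -1.0]]
force: [3.7, -0.2, 2.1]
gripper_width: 0.149
gripper_force: 40.0
```

Emit:
arm_command --moves '[[-1,[-0.001,0,0],[0,0,0]],[-1,[-0.002,0,0],[0,0,0]],[-1,[-0.003,0,0],[0,0,0]],[-1,[-0.003,0,0],[0,0,0]],[-1,[-0.003,0,0],[0,0,0]],[-1,[-0.003,0,0],[0,0,0]],[-1,[-0.003,0,0],[0,0,0]],[-1,[-0.003,0,0],[0,0,0]],[-1,[-0.003,0,0],[0,0,0]],[-1,[-0.003,0,0],[0,0,0]],[-1,[-0.003,0,0],[0,0,0]],[-1,[-0.003,0,0],[0,0,0]],[-1,[-0.003,0,0],[0,0,0]],[-1,[-0.003,0,0],[0,0,0]],[-1,[-0.003,0,0],[0,0,0]],[-1,[-0.003,0,0],[0,0,0]],[-1,[-0.003,0,0],[0,0,0]],[-1,[-0.003,0,0],[0,0,0]],[-1,[-0.003,0,0],[0,0,0]],[-1,[-0.002,0,0],[0,0,0]]]'

```text
t: 39.78
tool_pos: [0.488, 0.0231, 0.0294]
tcp_rot: [[0.999, 0.053, 0.0], [0.053, -0.999, -0.0], [0.0, 0.0, -1.0]]
force: [5.2, 1.1, 5.0]
gripper_width: 0.151
gripper_force: 40.0
```

Emit:
arm_command --moves '[[-1,[-0.003,0,0],[0,0,0]],[-1,[-0.004,0,0],[0,0,0]],[-1,[-0.004,0,0],[0,0,0]],[-1,[-0.004,0,0],[0,0,0]],[-1,[-0.004,0,0],[0,0,0]],[-1,[-0.004,0,0],[0,0,0]],[-1,[-0.004,0,0],[0,0,0]],[-1,[-0.004,0,0],[0,0,0]],[-1,[-0.004,0,0],[0,0,0]],[-1,[-0.004,0,0],[0,0,0]],[-1,[-0.003,0,0],[0,0,0]],[-1,[-0.002,0,0],[0,0,0]],[-1,[0,0,0],[0,0,0]],[-1,[0,0,0],[0,0,0]]]'

```text
t: 40.95
tool_pos: [0.4441, 0.0208, 0.0294]
tcp_rot: [[0.999, 0.053, 0.0], [0.053, -0.999, -0.0], [0.0, 0.0, -1.0]]
force: [3.1, -0.6, 9.2]
gripper_width: 0.148
gripper_force: 40.0
```

Run:
```python
from h import *
print(get_obs()['force'])
plan()
c=shot("wrist");save(c,"w9.png");bays(c,.535,.025);cup(c,.533,.068,.03,.047,.06);cup(c,.537,-.019,.03,.047,.06)
```

```text
[ 3.14070227 -0.61602605  9.21707284]
t 41.0 pos [0.4441 0.0208 0.0294] yaw 3.0 w 0.148
orange 3075 [532.5  25.6] [ 46.4 136.1] 3.01
cup 2519 533.0 68.7 r 18.2 z 0.052144529512168525
cup 2518 537.4 -17.1 r 18.2 z 0.0521919881014478
```

Emit:
arm_command --moves '[[0.3,[0,0,0],[0,0,0]],[0.3,[0,0,0],[0,0,0]],[0.3,[0,0,0],[0,0,0]],[0.3,[0,0,0],[0,0,0]],[0.3,[0,0,-0.02],[0,0,0]],[0.3,[0,0,-0.03],[0,0,0]],[0.3,[0,0,-0.03],[0,0,0]],[0.3,[0,0,-0.01],[0,0,0]],[0.3,[0,0,0],[0,0,0]],[0.3,[0,0,0],[0,0,0]],[0.3,[0,0,0],[0,0,0]]]' --grip_force 12

```text
t: 41.92
tool_pos: [0.4431, 0.0205, 0.1177]
tcp_rot: [[0.999, 0.052, -0.003], [0.052, -0.999, -0.0], [-0.003, 0.0, -1.0]]
force: [-1.0, -1.1, 0.1]
gripper_width: 0.651
gripper_force: 0.0
```

Run:
```python
from h import *
c=shot("wrist");save(c,"w9.png");bays(c,.535,.025);cup(c,.533,.068,.03,.047,.06);r=cup(c,.537,-.019,.03,.047,.06)
plan((*r,.119,3),(*r,.0255,3))
s=shot("scene")
P=pts(s);z=P[...,2];px=s["pixels"].astype(int);m=(s["depth"]>0)&(abs(P[...,0]-.5)<.1)&(abs(P[...,1]+.313)<.1)&(px[...,1]>px[...,0]+20)&(z>.002)&(z<.015)
print("tray",cv2.minAreaRect((P[m][:,:2]*1000).astype(np.float32)))
```

```text
orange 965 [532.4  25.9] [ 46.1 135.4] 3.16
cup 826 532.9 68.8 r 18.1 z 0.05238760345428094
cup 829 537.4 -17.0 r 18.0 z 0.0524045357908042
t 42.0 pos [0.4431 0.0207 0.1176] yaw 3.0 w 0.653
turn [-0.     0.003  0.   ] shift [ 0.0922  0.0425 -0.0014] rows 3
turn [0. 0. 0.] shift [0.     0.     0.0935] rows 3
tray ((496.0953369140625, -314.441650390625), (134.5526885986328, 155.48207092285156), 84.3802719116211)
```

Emit:
arm_command --moves '[[0.3,[0.03,0.014,0],[0,0,0]],[0.3,[0.03,0.014,0],[0,0,0]],[0.3,[0.0322,0.0145,0],[0,0,0]],[0.3,[0,0,0.02],[0,0,0]],[0.3,[0,0,0.01],[0,0,0]],[0.3,[0,0,0],[0,0,0]],[0.3,[0,0,0],[0,0,0]]]'

```text
t: 42.6
tool_pos: [0.5366, -0.0158, 0.0877]
tcp_rot: [[0.999, 0.054, -0.004], [0.054, -0.999, 0.001], [-0.004, -0.001, -1.0]]
force: [-0.2, -0.6, 1.5]
gripper_width: 0.649
gripper_force: 0.0
```

```bash
python3 -c "
from h import *
plan((.5374,-.0172,.0255,3))"
```

```text
t 42.6 pos [ 0.5366 -0.0158  0.0877] yaw 3.1 w 0.649
turn [-0.001  0.004  0.002] shift [0.0008 0.0014 0.0622] rows 2
```

Grasp yellow and lift.

Emit:
arm_command --moves '[[0.3,[0.0006,0.0012,0.02],[0,0,0]],[0.3,[0,0,0.02],[0,0,0]],[0.3,[0,0,0.014],[0,0,0]],[0.3,[0,0,0.007],[0,0,0]],[0.3,[0,0,0],[0,0,0]],[0.3,[0,0,0],[0,0,0]],[-1,[0,0,0],[0,0,0]],[-1,[0,0,0],[0,0,0]],[-1,[0,0,0],[0,0,0]],[-1,[0,0,0],[0,0,0]],[-1,[0,0,0],[0,0,0]],[-1,[0,0,0],[0,0,0]],[-1,[0,0,0],[0,0,0]],[-1,[0,0,0],[0,0,0]]]'

```text
t: 43.77
tool_pos: [0.5398, -0.0179, 0.0287]
tcp_rot: [[0.999, 0.053, 0.001], [0.053, -0.999, -0.0], [0.001, 0.0, -1.0]]
force: [-1.5, 0.1, 5.6]
gripper_width: 0.386
gripper_force: 12.0
```

Emit:
arm_command --moves '[[-1,[0,0,-0.01],[0,0,0]],[-1,[0,0,-0.025],[0,0,0]],[-1,[0,0,-0.03],[0,0,0]],[-1,[0,0,-0.03],[0,0,0]],[-1,[0,0,-0.01],[0,0,0]],[-1,[0,0,0],[0,0,0]]]'

```text
t: 44.27
tool_pos: [0.5412, -0.0179, 0.136]
tcp_rot: [[0.999, 0.052, 0.006], [0.052, -0.999, -0.001], [0.005, 0.001, -1.0]]
force: [0.0, 0.2, -0.2]
gripper_width: 0.388
gripper_force: 12.0
```

```bash
python3 -c "
from h import *
plan((.535,-.317,.13,3),(.535,-.317,.0165,3))"
```

```text
t 44.3 pos [ 0.5412 -0.0179  0.136 ] yaw 3.0 w 0.388
turn [ 0.001 -0.005  0.   ] shift [-0.0219  0.2983  0.006 ] rows 8
turn [0. 0. 0.] shift [0.     0.     0.1135] rows 3
```

Emit:
arm_command --moves '[[-1,[-0.0027,0.03,0],[0,0,0]],[-1,[-0.0027,0.0373,0],[0,0,0]],[-1,[-0.0027,0.0373,0],[0,0,0]],[-1,[-0.0027,0.0373,0],[0,0,0]],[-1,[-0.0027,0.0373,0],[0,0,0]],[-1,[-0.0027,0.0373,0],[0,0,0]],[-1,[-0.0027,0.0373,0],[0,0,0]],[-1,[-0.003,0.03,0],[0,0,0]],[-1,[0,0.0145,0.02],[0,0,0]],[-1,[0,0,0.03],[0,0,0]],[-1,[0,0,0.025],[0,0,0]],[-1,[0,0,0.015],[0,0,0]],[-1,[0,0,0.01],[0,0,0]],[-1,[0,0,0],[0,0,0]],[-1,[0,0,0],[0,0,0]],[-1,[0,0,0],[0,0,0]]]'

```text
t: 45.6
tool_pos: [0.5343, -0.317, 0.0343]
tcp_rot: [[0.999, 0.053, 0.002], [0.053, -0.999, -0.001], [0.002, 0.001, -1.0]]
force: [0.2, 0.1, 0.2]
gripper_width: 0.386
gripper_force: 12.0
```

Run:
```python
from h import *
print(get_obs()['force']);plan((.535,-.317,.0185,3))
c=shot("side");save(c,"s2.png",(250,100,400,240),4)
P=pts(c);m=(abs(P[...,0]-.535)<.03)&(abs(P[...,1]+.317)<.03)&(c["pixels"][...,0]>150)&(c["pixels"][...,2]<110);q=P[m];print(m.sum(),q[:,2].min() if len(q) else 0,q.mean(0) if len(q) else 0)
```

```text
[0.24833504 0.10961285 0.24318816]
t 45.6 pos [ 0.5343 -0.317   0.0343] yaw 3.1 w 0.386
turn [ 0.001 -0.002  0.001] shift [0.0007 0.0001 0.0158] rows 1
1 0.0472245862498812 [ 0.52239123 -0.33035627  0.04722459]
```

View pics/s2.png

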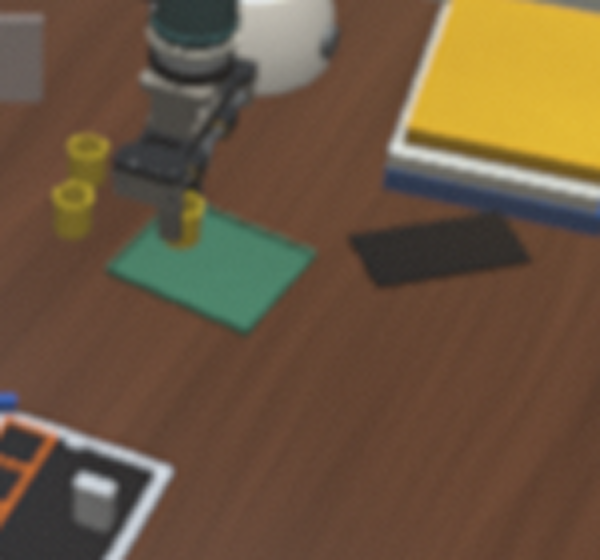

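The cup hangs upright over the tray at (185,222). I'll lower it gently.

Emit:
arm_command --moves '[[-1,[0,0,0.006],[0,0,0]],[-1,[0,0,0.005],[0,0,0]],[-1,[0,0,0.003],[0,0,0]],[-1,[0,0,0.001],[0,0,0]],[-1,[0,0,0],[0,0,0]],[-1,[0,0,0],[0,0,0]]]'

```text
t: 46.15
tool_pos: [0.5331, -0.3171, 0.0186]
tcp_rot: [[0.999, 0.053, -0.0], [0.053, -0.999, -0.0], [-0.0, 0.0, -1.0]]
force: [-2.2, 0.2, 6.0]
gripper_width: 0.389
gripper_force: 12.0
```

Emit:
arm_command --moves '[[-1,[0,0,0.001],[0,0,0]],[-1,[0,0,0],[0,0,0]],[-1,[0,0,0.001],[0,0,0]],[-1,[0,0,0],[0,0,0]]]'

```text
t: 46.48
tool_pos: [0.5335, -0.3171, 0.0179]
tcp_rot: [[0.999, 0.053, 0.0], [0.053, -0.999, -0.001], [0.0, 0.001, -1.0]]
force: [-4.3, 2.0, 14.1]
gripper_width: 0.389
gripper_force: 12.0
```

Emit:
arm_command --moves '[[-1,[0,0,-0.0015],[0,0,0]],[-1,[0,0,-0.001],[0,0,0]],[0.3,[0,0,0],[0,0,0]],[0.3,[0,0,0],[0,0,0]],[0.3,[0,0,0],[0,0,0]],[0.3,[0,0,0],[0,0,0]],[0.3,[0,0,-0.02],[0,0,0]],[0.3,[0,0,-0.03],[0,0,0]],[0.3,[0,0,-0.03],[0,0,0]],[0.3,[0,0,-0.02],[0,0,0]],[0.3,[0.002,-0.0385,0],[0,0,0]],[0.3,[0.002,-0.0385,0],[0,0,0]],[0.3,[0.002,-0.0385,0],[0,0,0]],[0.3,[0.002,-0.0385,0],[0,0,0]],[0.3,[0.002,-0.0385,0],[0,0,0]],[0.3,[0.002,-0.0385,0],[0,0,0]],[0.3,[0.002,-0.0385,0],[0,0,0]],[0.3,[0.002,-0.0385,0],[0,0,0]],[0.3,[0.002,-0.0385,0],[0,0,0]],[0.3,[0.002,-0.0385,0],[0,0,0]]]'

```text
t: 48.15
tool_pos: [0.5326, 0.0703, 0.1187]
tcp_rot: [[0.999, 0.052, 0.0], [0.052, -0.999, -0.0], [0.0, 0.0, -1.0]]
force: [0.2, 0.5, -0.5]
gripper_width: 0.649
gripper_force: 0.0
```

Emit:
arm_command --moves '[[0.3,[0,0,0],[0,0,0]],[0.3,[0,0,0],[0,0,0]]]'

```text
t: 48.32
tool_pos: [0.5326, 0.0716, 0.1187]
tcp_rot: [[0.998, 0.058, 0.0], [0.058, -0.998, 0.001], [0.0, -0.001, -1.0]]
force: [0.5, -0.2, -0.4]
gripper_width: 0.65
gripper_force: 0.0
```

Run:
```python
from h import *
plan((.5329,.0688,.09,3),(.5329,.0688,.0275,3))
for n in("scene","side"):
    c=shot(n);cup(c,.534,-.317,.04,.034,.052);cup(c,.533,.069,.035,.047,.06)
```

```text
t 48.3 pos [0.5326 0.0716 0.1187] yaw 3.3 w 0.650
turn [-0.001 -0.     0.006] shift [0.0002 0.0028 0.0287] rows 1
turn [0. 0. 0.] shift [0.     0.     0.0625] rows 2
cup 68 529.8 -313.5 r 18.6 z 0.040689388121553684
cup 63 533.1 70.9 r 18.6 z 0.05243319715648713
cup 51 529.2 -314.8 r 23.4 z 0.04081166088868286
cup 52 532.0 69.4 r 19.7 z 0.05238418845541459
```

Emit:
arm_command --moves '[[0.3,[0.0002,0.0015,0.015],[0,0,0]],[0.3,[0,0,0.014],[0,0,0]],[0.3,[0,0,0],[0,0,0]],[0.3,[0,0,0],[0,0,0]]]'

```text
t: 48.75
tool_pos: [0.5328, 0.0652, 0.0891]
tcp_rot: [[0.999, 0.05, -0.002], [0.05, -0.999, -0.001], [-0.002, 0.001, -1.0]]
force: [-0.3, 0.3, 0.5]
gripper_width: 0.652
gripper_force: 0.0
```

```bash
python3 -c "
from h import *
plan((.5329,.0688,.0275,3))"
```

```text
t 48.8 pos [0.5328 0.0652 0.0891] yaw 2.9 w 0.652
turn [ 0.001  0.002 -0.002] shift [ 0.0003 -0.0036  0.0616] rows 2
```

Emit:
arm_command --moves '[[0.3,[0,-0.001,0],[0,0,0]],[0.3,[0,0,0],[0,0,0]],[0.3,[0,0,0],[0,0,0]],[0.3,[0,0,0],[0,0,0]],[0.3,[0,0,0],[0,0,0]]]'

```text
t: 49.17
tool_pos: [0.5333, 0.0681, 0.09]
tcp_rot: [[0.999, 0.053, 0.001], [0.053, -0.999, -0.0], [0.001, 0.0, -1.0]]
force: [0.5, -0.6, 0.5]
gripper_width: 0.651
gripper_force: 0.0
```

```bash
python3 -c "
from h import *
plan((.5329,.0688,.0275,3))"
```

```text
t 49.2 pos [0.5333 0.0681 0.09  ] yaw 3.0 w 0.651
turn [ 0.    -0.001  0.   ] shift [-0.0004 -0.0007  0.0625] rows 2
```

Emit:
arm_command --moves '[[0.3,[-0.0004,-0.0005,0.02],[0,0,0]],[0.3,[0,0,0.02],[0,0,0]],[0.3,[0,0,0.014],[0,0,0]],[0.3,[0,0,0.0065],[0,0,0]],[0.3,[0,0,0],[0,0,0]],[0.3,[0,0,0],[0,0,0]],[-1,[0,0,0],[0,0,0]],[-1,[0,0,0],[0,0,0]],[-1,[0,0,0],[0,0,0]],[-1,[0,0,0],[0,0,0]],[-1,[0,0,0],[0,0,0]],[-1,[0,0,0],[0,0,0]],[-1,[0,0,0],[0,0,0]],[-1,[0,0,0],[0,0,0]]]'

```text
t: 50.33
tool_pos: [0.5332, 0.0685, 0.0297]
tcp_rot: [[0.999, 0.053, 0.001], [0.053, -0.999, -0.0], [0.001, 0.0, -1.0]]
force: [-0.9, -0.6, 5.4]
gripper_width: 0.385
gripper_force: 12.0
```

Emit:
arm_command --moves '[[-1,[0,0,-0.01],[0,0,0]],[-1,[0,0,-0.025],[0,0,0]],[-1,[0,0,-0.03],[0,0,0]],[-1,[0,0,-0.03],[0,0,0]],[-1,[0,0,-0.01],[0,0,0]],[-1,[0,0,0],[0,0,0]]]'

```text
t: 50.83
tool_pos: [0.5345, 0.0689, 0.137]
tcp_rot: [[0.999, 0.052, 0.005], [0.052, -0.999, 0.0], [0.005, 0.0, -1.0]]
force: [-0.6, -0.2, -0.6]
gripper_width: 0.388
gripper_force: 12.0
```

```bash
python3 -c "
from h import *
plan((.46,-.312,.13,3),(.46,-.312,.0185,3))"
```

```text
t 50.8 pos [0.5345 0.0689 0.137 ] yaw 3.0 w 0.388
turn [ 0.    -0.005  0.   ] shift [-0.0943  0.3764  0.007 ] rows 10
turn [0. 0. 0.] shift [0.     0.     0.1115] rows 3
```

Emit:
arm_command --moves '[[-1,[-0.0094,0.03,0],[0,0,0]],[-1,[-0.0094,0.0376,0],[0,0,0]],[-1,[-0.0094,0.0376,0],[0,0,0]],[-1,[-0.0094,0.0376,0],[0,0,0]],[-1,[-0.0094,0.0376,0],[0,0,0]],[-1,[-0.0094,0.0376,0],[0,0,0]],[-1,[-0.0094,0.0376,0],[0,0,0]],[-1,[-0.0094,0.0376,0],[0,0,0]],[-1,[-0.0094,0.0376,0],[0,0,0]],[-1,[-0.0094,0.03,0],[0,0,0]],[-1,[0,0.0152,0.01],[0,0,0]],[-1,[0,0,0.02],[0,0,0]],[-1,[0,0,0.03],[0,0,0]],[-1,[0,0,0.025],[0,0,0]],[-1,[0,0,0.015],[0,0,0]],[-1,[0,0,0],[0,0,0]],[-1,[0,0,0],[0,0,0]],[-1,[0,0,0],[0,0,0]],[-1,[0,0,0],[0,0,0]]]'

```text
t: 52.42
tool_pos: [0.4594, -0.3122, 0.035]
tcp_rot: [[0.999, 0.053, 0.001], [0.053, -0.999, -0.001], [0.001, 0.001, -1.0]]
force: [-0.0, 0.5, -0.2]
gripper_width: 0.383
gripper_force: 12.0
```

```bash
python3 -c "
from h import *
print(get_obs()['force']);plan((.46,-.312,.0197,3))"
```

```text
[-0.04492618  0.48723354 -0.16671349]
t 52.4 pos [ 0.4594 -0.3122  0.035 ] yaw 3.0 w 0.383
turn [ 0.001 -0.001  0.   ] shift [ 0.0007 -0.0001  0.0153] rows 1
```

Emit:
arm_command --moves '[[-1,[0,0,0.006],[0,0,0]],[-1,[0,0,0.005],[0,0,0]],[-1,[0,0,0.003],[0,0,0]],[-1,[0,0,0.001],[0,0,0]],[-1,[0,0,0.0007],[0,0,0]],[-1,[0,0,0],[0,0,0]],[-1,[0,0,0],[0,0,0]]]'

```text
t: 53.0
tool_pos: [0.4585, -0.312, 0.0195]
tcp_rot: [[0.999, 0.053, -0.001], [0.053, -0.999, -0.001], [-0.001, 0.001, -1.0]]
force: [-2.9, 1.2, 10.5]
gripper_width: 0.387
gripper_force: 12.0
```

Emit:
arm_command --moves '[[-1,[0,0,-0.0015],[0,0,0]],[-1,[0,0,0],[0,0,0]],[0.3,[0,0,0],[0,0,0]],[0.3,[0,0,0],[0,0,0]],[0.3,[0,0,0],[0,0,0]],[0.3,[0,0,0],[0,0,0]],[0.3,[0,0,-0.02],[0,0,0]],[0.3,[0,0,-0.03],[0,0,0]],[0.3,[0,0,-0.03],[0,0,0]],[0.3,[0,0,-0.02],[0,0,0]],[0.3,[0.0003,-0.037,0],[0,0,0]],[0.3,[0.0003,-0.037,0],[0,0,0]],[0.3,[0.0003,-0.037,0],[0,0,0]],[0.3,[0.0003,-0.037,0],[0,0,0]],[0.3,[0.0003,-0.037,0],[0,0,0]],[0.3,[0.0003,-0.037,0],[0,0,0]],[0.3,[0.0003,-0.037,0],[0,0,0]],[0.3,[0.0003,-0.037,0],[0,0,0]],[0.3,[0.0003,-0.025,0],[0,0,0]],[0.3,[0,-0.012,0],[0,0,0]]]'

```text
t: 54.67
tool_pos: [0.4434, 0.0247, 0.1202]
tcp_rot: [[0.998, 0.058, 0.001], [0.058, -0.998, 0.001], [0.001, -0.001, -1.0]]
force: [0.2, -0.7, 0.0]
gripper_width: 0.65
gripper_force: 0.0
```

Emit:
arm_command --moves '[[0.3,[0,0,0],[0,0,0]],[0.3,[0,0,0],[0,0,0]],[0.3,[0,0,0],[0,0,0]],[0.3,[0,0,0],[0,0,0]],[0.3,[0,0,0],[0,0,0]]]'

```text
t: 55.08
tool_pos: [0.4439, 0.0195, 0.1198]
tcp_rot: [[0.999, 0.05, -0.0], [0.05, -0.999, -0.0], [-0.0, 0.0, -1.0]]
force: [-0.8, -0.7, 0.6]
gripper_width: 0.651
gripper_force: 0.0
```

Run:
```python
from h import *
for n in("scene","side"):
    s=shot(n);cup(s,.532,-.317,.035,.036,.052);cup(s,.459,-.312,.035,.036,.052)
c=shot("wrist");bays(c,.535,.025)
P=pts(c);z=P[...,2];m=(z>.054)&(z<.065)&(c["pixels"][...,0]>100)&(abs(P[...,1]-.02)<.03)&(abs(P[...,0]-.445)<.03)
r=cv2.minAreaRect((P[m][:,:2]*1000).astype(np.float32));print(m.sum(),r)
plan((r[0][0]/1000,r[0][1]/1000,.03,3))
s=shot("scene");cv2.imwrite("pics/m9.png",cv2.resize(np.hstack([c["pixels"][:,:400],s["pixels"][80:272,80:400].repeat(2,0)[:384,::1].repeat(2,1)[:,:400]])[:,:,::-1],(800,384)))
```

```text
cup 59 530.0 -315.2 r 19.7 z 0.04183998610020178
cup 52 458.6 -309.6 r 19.5 z 0.04181038605577362
cup 31 528.5 -320.1 r 19.5 z 0.04107424241994648
cup 49 455.7 -312.7 r 22.9 z 0.04132994293866952
orange 1355 [532.6  25.7] [ 45.8 135.5] 2.93
749 ((444.91253662109375, 21.468795776367188), (29.87085723876953, 13.187673568725586), 3.2242345809936523)
t 55.2 pos [0.4438 0.0201 0.1198] yaw 2.9 w 0.652
turn [ 0.     0.    -0.001] shift [ 0.0012 -0.0013  0.0898] rows 3
```

View pics/m9.png

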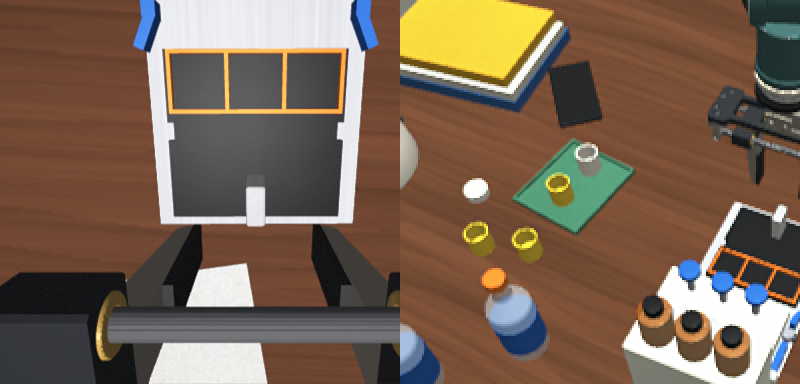

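Both cups stand in the tray, yellow at (560,190) and white at (587,158). The carrier is empty, so I'll grip it and push it home.

Emit:
arm_command --moves '[[0.3,[0.0008,-0.0005,0.025],[0,0,0]],[0.3,[0,0,0.025],[0,0,0]],[0.3,[0,0,0.02],[0,0,0]],[0.3,[0,0,0.012],[0,0,0]],[0.3,[0,0,0.007],[0,0,0]],[0.3,[0,0,0],[0,0,0]],[0.3,[0,0,0],[0,0,0]],[-1,[0,0,0],[0,0,0]],[-1,[0,0,0],[0,0,0]],[-1,[0,0,0],[0,0,0]],[-1,[0,0,0],[0,0,0]],[-1,[0,0,0],[0,0,0]],[-1,[0,0,0],[0,0,0]],[-1,[0,0,0],[0,0,0]],[-1,[0,0,0],[0,0,0]],[-1,[0,0,0],[0,0,0]],[-1,[0,0,0],[0,0,0]]]' --grip_force 40

```text
t: 56.7
tool_pos: [0.4446, 0.0212, 0.031]
tcp_rot: [[0.999, 0.052, -0.0], [0.052, -0.999, -0.0], [-0.0, 0.0, -1.0]]
force: [-0.7, -0.4, 2.8]
gripper_width: 0.15
gripper_force: 40.0
```

Emit:
arm_command --moves '[[-1,[0.001,0,0],[0,0,0]],[-1,[0.002,0,0],[0,0,0]],[-1,[0.003,0,0],[0,0,0]],[-1,[0.004,0,0],[0,0,0]],[-1,[0.004,0,0],[0,0,0]],[-1,[0.004,0,0],[0,0,0]],[-1,[0.004,0,0],[0,0,0]],[-1,[0.004,0,0],[0,0,0]],[-1,[0.004,0,0],[0,0,0]],[-1,[0.003,0,0],[0,0,0]],[-1,[0.002,0,0],[0,0,0]],[-1,[0.001,0,0],[0,0,0]],[-1,[0.002,0,0],[0,0,0]],[-1,[0.002,0,0],[0,0,0]],[-1,[0.002,0,0],[0,0,0]]]'

```text
t: 57.95
tool_pos: [0.485, 0.0237, 0.031]
tcp_rot: [[0.999, 0.053, -0.003], [0.053, -0.999, -0.001], [-0.003, 0.001, -1.0]]
force: [-5.7, 0.4, 8.7]
gripper_width: 0.15
gripper_force: 40.0
```

Emit:
arm_command --moves '[[-1,[0.002,0,0],[0,0,0]],[-1,[0.002,0,0],[0,0,0]],[-1,[0.002,0,0],[0,0,0]],[-1,[0.002,0,-0.0005],[0,0,0]],[-1,[0.002,0,-0.0005],[0,0,0]],[-1,[0.002,0,-0.0005],[0,0,0]]]'

```text
t: 58.45
tool_pos: [0.4967, 0.0238, 0.0315]
tcp_rot: [[0.999, 0.053, -0.004], [0.053, -0.999, -0.001], [-0.004, 0.0, -1.0]]
force: [-1.1, -0.4, -6.8]
gripper_width: 0.149
gripper_force: 40.0
```

Emit:
arm_command --moves '[[-1,[0.003,0,0.0005],[0,0,0]],[-1,[0.004,0,0],[0,0,0]],[-1,[0.004,0,0],[0,0,0]],[-1,[0.004,0,0],[0,0,0]],[-1,[0.004,0,0],[0,0,0]],[-1,[0.004,0,0],[0,0,0]],[-1,[0.004,0,0],[0,0,0]],[-1,[0.004,0,0],[0,0,0]],[-1,[0.004,0,0],[0,0,0]],[-1,[0.004,0,0],[0,0,0]],[-1,[0.003,0,0],[0,0,0]],[-1,[0.002,0,0],[0,0,0]],[-1,[0.002,0,0],[0,0,0]],[-1,[0.001,0,0],[0,0,0]],[-1,[0.001,0,0],[0,0,0]],[-1,[0.001,0,0],[0,0,0]],[-1,[0,0,0],[0,0,0]]]'

```text
t: 59.87
tool_pos: [0.5484, 0.0269, 0.0322]
tcp_rot: [[0.999, 0.053, 0.002], [0.053, -0.999, 0.0], [0.002, -0.0, -1.0]]
force: [1.9, -0.1, -5.5]
gripper_width: 0.146
gripper_force: 40.0
```

Emit:
arm_command --moves '[[-1,[0.001,0,0],[0,0,0]],[-1,[0.001,0,0],[0,0,0]],[-1,[0.001,0,0],[0,0,0]],[-1,[0,0,0],[0,0,0]]]'

```text
t: 60.2
tool_pos: [0.5521, 0.0271, 0.0327]
tcp_rot: [[0.999, 0.052, 0.003], [0.052, -0.999, 0.0], [0.003, -0.0, -1.0]]
force: [2.9, -0.8, -4.1]
gripper_width: 0.151
gripper_force: 40.0
```

Emit:
arm_command --moves '[[-1,[0.001,0,0.0006],[0,0,0]],[-1,[0.001,0,0.0005],[0,0,0]],[-1,[0.0005,0,0],[0,0,0]],[-1,[0,0,0],[0,0,0]],[-1,[0,0,0],[0,0,0]]]'

```text
t: 60.62
tool_pos: [0.5528, 0.0272, 0.031]
tcp_rot: [[0.999, 0.053, -0.0], [0.053, -0.999, -0.0], [-0.0, 0.0, -1.0]]
force: [-0.3, -0.8, 2.6]
gripper_width: 0.151
gripper_force: 40.0
```

Emit:
arm_command --moves '[[-1,[0.001,0,0],[0,0,0]],[-1,[0,0,0],[0,0,0]],[-1,[0,0,0],[0,0,0]]]'

```text
t: 60.87
tool_pos: [0.5529, 0.0271, 0.031]
tcp_rot: [[0.999, 0.053, -0.002], [0.053, -0.999, -0.001], [-0.002, 0.001, -1.0]]
force: [-3.2, -0.4, 5.2]
gripper_width: 0.154
gripper_force: 40.0
```

Emit:
arm_command --moves '[[0,[0,0,0],[0,0,0]],[0,[0,0,0],[0,0,0]],[0,[0,0,0],[0,0,0]],[0,[0,0,0],[0,0,0]],[0,[0,0,-0.02],[0,0,0]],[0,[0,0,-0.03],[0,0,0]],[0,[-0.01,0,-0.03],[0,0,0]],[0,[-0.02,0,-0.03],[0,0,0]],[0,[-0.02,0,-0.035],[0,0,0]],[0,[-0.02,0,-0.035],[0,0,0]],[0,[-0.03,0,-0.035],[0,0,0]],[0,[0,0,0],[0,0,0]],[0,[0,0,0],[0,0,0]],[0,[0,0,0],[0,0,0]],[0,[0,0,0],[0,0,0]],[0,[0,0,0],[0,0,0]]]'

```text
t: 62.2
tool_pos: [0.4567, 0.0221, 0.2409]
tcp_rot: [[0.999, 0.053, -0.003], [0.053, -0.999, 0.001], [-0.003, -0.001, -1.0]]
force: [-0.2, -1.0, 0.5]
gripper_width: 0.5
gripper_force: 0.0
```

Run:
```python
from h import *
np.set_printoptions(precision=4,suppress=True)
c=shot("wrist");P=pts(c);z=P[...,2];px=c["pixels"].astype(int);R=px[...,0]
m=(z>.054)&(z<.065)&(R>100)&(abs(P[...,1]-.027)<.03)&(abs(P[...,0]-.554)<.04);print("block",m.sum(),cv2.minAreaRect((P[m][:,:2]*1000).astype(np.float32)))
for n in("scene","side"):
    s=shot(n);cup(s,.532,-.317,.035,.036,.052);cup(s,.459,-.312,.035,.036,.052)
    P=pts(s);px=s["pixels"].astype(int)
    for x,y in((.6395,.077),(.642,.033),(.644,-.011)):
        m=(s["depth"]>0)&(P[...,2]>.14)&(P[...,2]<.17)&(px[...,2]>px[...,0]+60)&(abs(P[...,0]-x)<.02)&(abs(P[...,1]-y)<.018);print(n,"plunger z",m.sum(),np.median(P[m][:,2]))
plan()
```

```text
block 441 ((553.1874389648438, 27.8048152923584), (29.301551818847656, 13.060955047607422), 2.764516592025757)
cup 61 530.1 -313.7 r 19.2 z 0.04179236247670613
cup 55 459.4 -309.3 r 20.1 z 0.04142009934004614
scene plunger z 90 0.16466701045630536
scene plunger z 88 0.16439986932753486
scene plunger z 80 0.16456993025091238
cup 45 528.3 -318.9 r 21.8 z 0.041538986538275244
cup 44 457.1 -310.6 r 20.1 z 0.04142926060125614
side plunger z 47 0.16356282411269374
side plunger z 42 0.1637705866462425
side plunger z 42 0.16341646507193988
t 62.4 pos [0.4568 0.0223 0.2413] yaw 3.0 w 0.504
```

The carrier is at its stop again, the cups stand in the tray and all the plungers are up. Handing in.

```bash
python3 -c "
from station import *
print(sign_off())"
```

```text
the job is handed in; nothing more can be done
None
```

I handed the job in at about 62 s. The white and yellow cups (the only two present) were loaded and dosed in order and now stand upright in the green tray; the empty carrier is back home, all plungers are up, and sign-off gave no verdict.

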